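# Clear the probe-station loading pockets into the kit drawer

### The job

Put the probing kit away: tip each sample carrier up out of its pocket in the loading station by pressing down its near edge, lift it out, and lay it flat in the open kit drawer; put every probe-tip box from the table into the drawer too. When everything is in, push the drawer gently, without slamming, until it clicks fully home at its detent. Leave the emptied cradles pressed back down level in their pockets and the other things on the bench where they are.

Things in the scene. Friction and masses are not known exactly. Their poses are not given: they have to be found in the camera images.
- carrier0: sample carrier: bare-steel plate 112 (x) x 46 (y) x 10 (z) mm, about 0.13 kg, both faces alike (three shallow dark wells, look only). Origin at the plate's centre. At the start it lies flat in pocket 0 of the loading station, top flush with the station's top, 2 mm from the pocket's long walls, so its sides cannot be gripped. May be absent (None).
- carrier1: sample carrier: bare-steel plate 112 (x) x 46 (y) x 10 (z) mm, about 0.13 kg, both faces alike (three shallow dark wells, look only). Origin at the plate's centre. At the start it lies flat in pocket 1 of the loading station, top flush with the station's top, 2 mm from the pocket's long walls, so its sides cannot be gripped. May be absent (None).
- carrier2: sample carrier: bare-steel plate 112 (x) x 46 (y) x 10 (z) mm, about 0.13 kg, both faces alike (three shallow dark wells, look only). Origin at the plate's centre. At the start it lies flat in pocket 2 of the loading station, top flush with the station's top, 2 mm from the pocket's long walls, so its sides cannot be gripped. May be absent (None).
- tipbox0: probe-tip box: closed black plastic box 64 (x) x 40 (y) x 30 (z) mm, 0.09 kg, standing on the table in the gap between station and drawer unit. Origin at the centre of the box. May be absent (None).
- tipbox1: probe-tip box: closed black plastic box 64 (x) x 40 (y) x 30 (z) mm, 0.09 kg, standing on the table in the gap between station and drawer unit. Origin at the centre of the box. May be absent (None).
- station: grey loading station, a block fixed to the table; origin on the table under the centre of the middle pocket; x points roughly away from the robot, y to the left. It covers x = -101 to 73 mm and is 274 mm wide, 40 mm high. Three pockets side by side along y, 92 mm apart, each 50 mm wide between solid walls; bare pockets show the black cradle.
- pocket0 (a point): centre of pocket 0 (0 is leftmost), level with the station's top, axes as the station's. The carrier covers x = -56 to 56 mm; the far end wall is at x = 60 mm; at the near end an open thumb relief runs on to x = -101 mm, crossed only by a 20 mm high wall from x = -88 mm, its floor 6 mm above the table.
- cradle0 (a joint): stiff-hinged black floor (44 x 112 mm) under the carrier in pocket 0; hinge along y at pocket x = -20 mm, 10 mm below the station's top. 0 = level, 0.42 rad = fully tipped: near end 15 mm down, far end 30 mm up. 5 to 10 N down on the carrier's near edge tips it; it stays as left, loaded or not; empty, 2 N on its far end press it back. A 6 mm lip at its near end holds the carrier.
- pocket1 (a point): centre of pocket 1 (0 is leftmost), level with the station's top, axes as the station's. The carrier covers x = -56 to 56 mm; the far end wall is at x = 60 mm; at the near end an open thumb relief runs on to x = -101 mm, crossed only by a 20 mm high wall from x = -88 mm, its floor 6 mm above the table.
- cradle1 (a joint): stiff-hinged black floor (44 x 112 mm) under the carrier in pocket 1; hinge along y at pocket x = -20 mm, 10 mm below the station's top. 0 = level, 0.42 rad = fully tipped: near end 15 mm down, far end 30 mm up. 5 to 10 N down on the carrier's near edge tips it; it stays as left, loaded or not; empty, 2 N on its far end press it back. A 6 mm lip at its near end holds the carrier.
- pocket2 (a point): centre of pocket 2 (0 is leftmost), level with the station's top, axes as the station's. The carrier covers x = -56 to 56 mm; the far end wall is at x = 60 mm; at the near end an open thumb relief runs on to x = -101 mm, crossed only by a 20 mm high wall from x = -88 mm, its floor 6 mm above the table.
- cradle2 (a joint): stiff-hinged black floor (44 x 112 mm) under the carrier in pocket 2; hinge along y at pocket x = -20 mm, 10 mm below the station's top. 0 = level, 0.42 rad = fully tipped: near end 15 mm down, far end 30 mm up. 5 to 10 N down on the carrier's near edge tips it; it stays as left, loaded or not; empty, 2 N on its far end press it back. A 6 mm lip at its near end holds the carrier.
- drawer (a joint): the drawer's slide: 0 = fully home (shut), 0.2 m = fully open towards the robot; starts almost fully open. About 2 N of friction; from 16 to 8 mm short of home a sprung detent resists with some 5 N more; below about 5 mm it snaps the drawer home and holds it. Not pushed through the detent, the drawer stops 6 mm or more short.
- drawer_in (a point): centre of the drawer's inner floor, 16 mm above the table; moves with the drawer. x points the way the drawer closes, y left, z up. Inside 200 (x) by 280 mm (y); side and back walls 5 mm thick, 40 mm high above the floor; front panel 8 mm thick, rising 58 mm above it.
- cabinet: white drawer unit, fixed; origin on the table under the middle of the fully open drawer, x the way the drawer closes. Its body covers x = 100 to 325 mm, 318 mm wide, 78 mm high, with loose things on top. Its mouth passes what reaches less than 48 mm above the drawer's floor.
- drawer_front (a point): centre of the outer face of the drawer's flat front panel (318 wide, 68 mm high), 108 mm towards the robot from the drawer's middle, 40 mm above the table; axes as drawer_in. A finger lip 120 mm long juts 10 mm near the panel's top, look only. Push the panel along +x.
- jar: bystander, not to be disturbed: amber glass jar 48 mm across, 60 mm high, on top of the drawer unit; origin at its underside centre.
- dish: bystander, not to be disturbed: white dish 90 mm across, 16 mm high, on top of the drawer unit; origin at its underside centre.
- driver: bystander, not to be disturbed: screwdriver 150 mm long, on the table behind the station; origin at its underside, middle of its length.
- objective: bystander, not to be disturbed: upright steel microscope objective 44 mm across, 50 mm high, on the table behind the station; origin at its underside centre.
- mug: bystander, not to be disturbed: blue mug 80 mm across, 90 mm high, right side of the table; origin at its underside centre.
- mouse: bystander, not to be disturbed: black computer mouse 64 mm across, 33 mm high, left side of the table; origin at its underside centre.

How it is judged:
By the outcome, as a careful person would: the job done as asked, in the order asked, and still so for the second after the job is handed in, with the robot touching nothing.
Of carrier0, carrier1, carrier2 only 2 to 3 are there at a start; the rules pass over those that are not, and their reading is None.
Of tipbox0, tipbox1 only 1 to 2 are there at a start; the rules pass over those that are not, and their reading is None.
At some moment in a run one of tipbox0, tipbox1 may be knocked a few centimetres aside while the robot is not near it.
Once in a run the grip may slacken for a moment while it holds something.
It also fails if it takes over 210 s, if anything falls off the work surface, if the arm or the gripper's body presses on something with over 40 N, if the wrist force passes 120 N, or if a joint passes its speed limit or range.

### The arm

A 7-joint arm with a two-finger parallel gripper is mounted at the origin on the work surface. World frame = base frame: x ahead of the robot, y to its left, z up, the work surface at z = 0. Lengths are in mm, angles in rad, forces in N, time in s.
With the tool pointing down it reaches from about 400 to 875 mm from the base axis. Payload 4.4 kg.
Tool frame: the origin (TCP) lies at the very end of the fingers, on their centre line; the grasp point (between the pads) lies 19 mm behind it; y points along the fingers, x is the direction in which the jaws open and shut, and the axes are right-handed (so a half turn about y gives the same grasp; the last joint's range is limited). The gripper opens to 85 mm and grips with 20 to 120 N. Pads are 22 mm wide; open, the fingers measure 114 mm over their backs; the gripper's body (76 mm by 85 mm) begins 54 mm behind the grasp point. The pads swing forward as they close: fully open they stand 13 mm farther back than shut.
Start: joints at [-0.066, 0.628, 0.038, 1.517, -0.027, 0.996, -0.02], TCP at [650.014, 0.027, 231.313] pointing down, gripper open.
Joint ranges: [-3.06, 3.06], [-0.37, 2.12], [-1.25, 1.32], [0.18, 2.47], [-1.1, 4.24], [0.23, 1.98], [-2.94, 2.94]. Speed limits (rad/s): [2.57, 2.57, 3.14, 3.14, 3.14, 3.14, 3.14].

### API

Orientations are given as [roll, pitch, yaw] about the fixed x, y, z axes, in that order (R = Rz(yaw) Ry(pitch) Rx(roll)).
In Python, from cell import readout, eyes, finish_job gives the robot as it stands. The module is installed in compiled form; this text tells all that it offers.
- The arm moves only by the tool apply_moves, never from a script. Its argument "commands" is a list that holds one entry, the list of rows, each a list of 6 numbers: the shift along the tool's x, y, z in units of 0.04 m (1.0 is 0.04 m), then the turn, a rotation vector about the tool's x, y, z in units of 5 degrees (1.0 is 5 degrees). A call has 1 to 8 rows; each row shifts and turns the pose as measured when the row begins, along the tool's axes as they then stand; what a row does not reach is not made up. A row lasts 1/12 s, in which the tool goes at most 41.7 mm and 7.16 degrees, less where a joint would pass 70% of its speed; a pose out of reach is approached as far as the arm can. A call with a number of a shift or a turn outside -1 to 1 is refused whole. A call with a gripper value outside its range is refused whole. "claw" is the finger opening in mm, from 0 to 85.4, set as the call begins (left out, the last holds). The fingers move at their own pace and stop on an object; the grip force is fixed at half the most. Time passes only in rows, so rows that do not move let the fingers close. It gives the time, the measured TCP pose, the force and the opening at its end, in the units of the state.
- readout.read_state(): the state, without advancing time (a new reading comes with each control period).
- eyes.get_image(name): name is "scene" or "side" or "wrist"; returns a dict with "image" (480x640x3 uint8, red, green, blue), "mtx" (3x3 intrinsics, pixels), "rvec" (rotation vector, rad) and "tvec" (3), from world to camera coordinates, as OpenCV has them. Camera axes: x right, y down, z forward; pixel columns grow to the right and rows downward; lengths in mm; the calibration is good to about 2 mm. A picture is of the moment at which its call begins. There is no depth.
- finish_job(): hands the job in, once; it reports no verdict.
The state is a dict: "clock": time; "qpos": joint angles; "qd": joint speeds; "tau": joint torques, N m; "eef_pos": TCP position; "tool_rot": TCP orientation; "force": force on the tool from outside, world axes, zero at the start; "torque": the same for the moment, N m; "width": finger opening in mm.
Only numpy, scipy, OpenCV 4.12 (cv2) and the standard library are available. Lean on these libraries where they do the work, as an engineer would, in place of code of your own. Each camera call takes 0.05 s, during which the arm holds its last target. There are 200 camera calls.

## Working session

There is one attempt and no reset: what is moved stays moved. The work goes in short steps, Python scripts to look and compute and a tool call to move; the robot and the scene stay as the last step left them, time stands still between calls to the robot, and variables do not carry over. Pictures are saved under pics/ and viewed, about 12 in all and at most 16, crops included, and the job is handed in when it is done.

Besides the shell and the picture viewer there is one more tool, called after ">>>" as name(argument=value, ...) on one line, values as JSON. apply_moves: Moves the arm, as the interface text tells. Shifts and turns lie within -1 to 1; 1 stands for 0.04 m of shift or 5 degrees of turn. Its arguments: {"type":"object","properties":{"commands":{"type":"array"},"claw":{"type":"number"}},"required":["commands"]}

```bash
mkdir -p pics; cat > h.py <<'E'
import numpy as np, cv2
from cell import readout, eyes, finish_job
from scipy.spatial.transform import Rotation as R
def snap(name, fn):
    d=eyes.get_image(name); im=cv2.cvtColor(d["image"],cv2.COLOR_RGB2BGR)
    cv2.imwrite(f"pics/{fn}.png",im); np.savez(f"pics/{fn}.npz",mtx=d["mtx"],rvec=d["rvec"],tvec=d["tvec"]); return im
def cal(fn):
    d=np.load(f"pics/{fn}.npz"); return d["mtx"],np.ravel(d["rvec"]),np.ravel(d["tvec"])
def proj(fn,P):
    m,r,t=cal(fn); return cv2.projectPoints(np.float64(P).reshape(-1,3),r,t,m,None)[0].reshape(-1,2)
def back(fn,uv,z):
    m,r,t=cal(fn); Rm=cv2.Rodrigues(r)[0]; uv=np.float64(uv).reshape(-1,2)
    d=np.linalg.solve(m,np.c_[uv,np.ones(len(uv))].T); d=(Rm.T@d).T; c=-Rm.T@t
    return c+d*((z-c[2])/d[:,2])[:,None]
E
python3 - <<'E'
from h import *
s=readout.read_state(); print(s)
for n in("scene","side","wrist"):
    snap(n,n+"0"); m,r,t=cal(n+"0"); print(n,m[0],-cv2.Rodrigues(r)[0].T@t)
E
```

```text
{'clock': 0.0, 'qpos': array([-0.06581595,  0.62937985,  0.03837222,  1.51838024, -0.02698956,
        0.99631945, -0.01999486]), 'qd': array([ 0.00076765, -0.00128174,  0.00041073,  0.00094553,  0.00041357,
        0.00082542,  0.00134931]), 'tau': array([-1.11932164e-03, -5.63405585e+01,  1.22606792e+00, -1.93450052e+01,
        1.09587883e-02,  1.05136272e-02, -8.84369996e-06]), 'eef_pos': array([6.49355979e+02, 7.63955502e-02, 2.30362069e+02]), 'tool_rot': array([-1.57079233e+00,  1.97114532e-03,  8.29084117e-05]), 'force': array([-0.28305701, -0.16056333,  0.69302909]), 'torque': array([0.05103113, 0.00500711, 0.00070666]), 'width': 84.95053412742973}
scene [572.5586603    0.         314.59630779] [1242.00250527 -912.22089021 1629.42414285]
side [503.71260825   0.         316.91060298] [-122.59751867 1216.49111273  915.23869013]
wrist [402.6219422    0.         319.55662828] [650.25847206  76.85433553 372.03817668]
```

View pics/scene0.png

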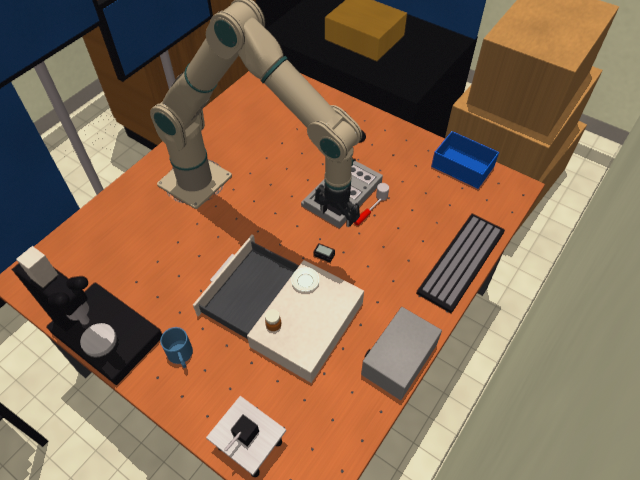

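View pics/side0.png

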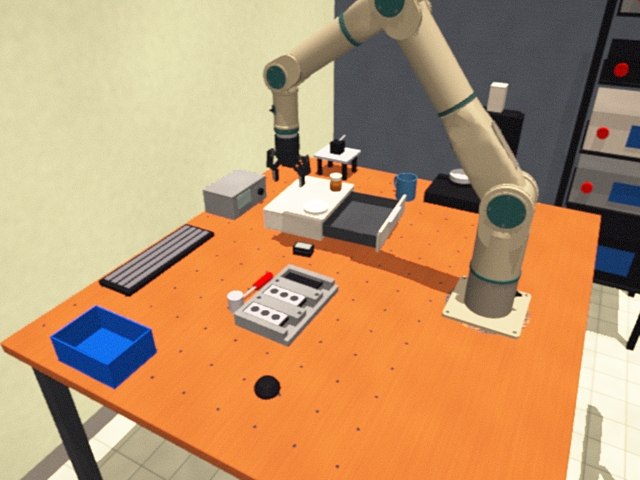

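View pics/wrist0.png

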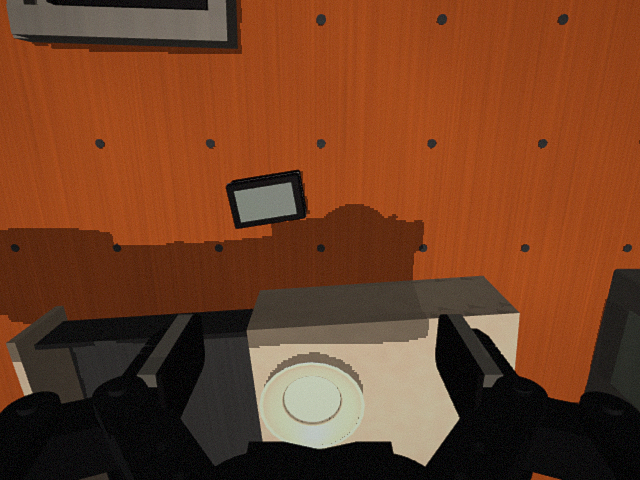

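```bash
python3 - <<'E'
from h import *
print(back("side0",[[297,250],[288,267],[337,286],[238,315],[287,340],[267,388]],[20][0]))
print(back("scene0",[[324,253],[247,241],[196,309],[363,293],[310,378],[380,175],[303,200]],30))
m,r,t=cal("wrist0"); print(cv2.Rodrigues(r)[0])
E
```

```text
[[614.2506929   19.00435251  20.        ]
 [588.75815085 117.63027388  20.        ]
 [408.50064662 134.33826514  20.        ]
 [588.64648275 380.49773153  20.        ]
 [417.99035038 401.73243894  20.        ]
 [374.91581599 559.71035323  20.        ]]
[[ 609.82113011  -10.29024072   30.        ]
 [ 363.97691817 -122.23879861   30.        ]
 [ 401.79103491 -421.18529156   30.        ]
 [ 802.59869556  -65.84549042   30.        ]
 [ 832.00551581 -397.52604768   30.        ]
 [ 577.19249306  401.30896372   30.        ]
 [ 413.03218516  136.90178204   30.        ]]
[[ 9.99996067e-01 -6.08518553e-04 -2.73779116e-03]
 [ 2.61208988e-04 -9.51727183e-01  3.06945110e-01]
 [-2.79241207e-03 -3.06944618e-01 -9.51723281e-01]]
```

>>> apply_moves(commands=[[[-0.47,-0.53,0.63,0,0,0],[-0.47,-0.53,0.63,0,0,0],[-0.47,-0.53,0.63,0,0,0],[-0.47,-0.53,0.63,0,0,0],[-0.47,-0.53,0.63,0,0,0],[-0.47,-0.53,0.63,0,0,0],[-0.47,-0.53,0.63,0,0,0],[0,0,0,0,0,0]]])

```text
clock: 0.82
eef_pos: [511.4, 181.5, 379.3]
tool_rot: [-1.573, 0.013, -0.006]
force: [1.1, 1.5, 0.1]
width: 85.4
```

```bash
python3 - <<'E'
from h import *
s=readout.read_state(); print(s["clock"],s["eef_pos"],s["tool_rot"])
snap("wrist","wrist1");snap("side","side1");snap("scene","scene1")
E
```

```text
0.8167 [511.40830852 181.48458346 379.2835509 ] [-1.57284663  0.01311859 -0.00643085]
```

View pics/wrist1.png

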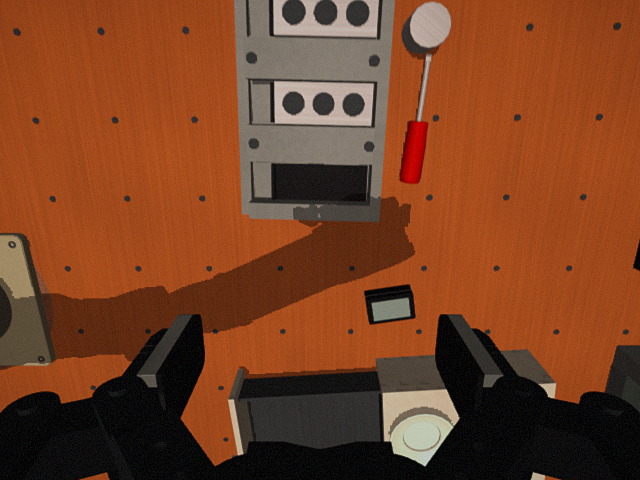

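```bash
python3 - <<'E'
from h import *
im=cv2.imread("pics/wrist1.png"); g=cv2.cvtColor(im,cv2.COLOR_BGR2GRAY)
def comps(x0,y0,x1,y1,lo,hi,amin,amax,z,fn="wrist1"):
    b=cv2.inRange(g[y0:y1,x0:x1],lo,hi); n,l,st,c=cv2.connectedComponentsWithStats(b)
    for i in range(1,n):
        if amin<st[i,4]<amax:
            p=c[i]+[x0,y0]; print(p.round(1),st[i,4],back(fn,p,z)[0].round(1))
print("wells");comps(270,0,380,130,0,90,150,800,40)
print("holes");comps(240,40,390,160,0,90,40,150,40)
# carrier quad
b=cv2.inRange(g[60:140,270:385],150,255)
c=max(cv2.findContours(b,0,1)[0],key=cv2.contourArea)+[270,60]
r=cv2.minAreaRect(c);P=back("wrist1",cv2.boxPoints(r),40);print("car1",r,P.round(1),P.mean(0))
b=cv2.inRange(g[290:325,365:415],110,255)
c=max(cv2.findContours(b,0,1)[0],key=cv2.contourArea)+[365,290]
r=cv2.minAreaRect(c);P=back("wrist1",cv2.boxPoints(r),30);print("box lid",r,P.round(1),P.mean(0))
c=cv2.resize(im[60:330,225:425],None,fx=3,fy=3,interpolation=cv2.INTER_CUBIC)[:600]
a=cv2.resize(im[60:220,225:405],None,fx=4.4,fy=3.7,interpolation=cv2.INTER_CUBIC)
cv2.imwrite("pics/c1.png",a[:600,:800])
E
```

```text
wells
[320.7  28.7] 410 [509.4 340.3  40. ]
[293.2  11.3] 454 [480.3 357.3  40. ]
[325.2  11.8] 459 [514.3 356.4  40. ]
[357.2  12.6] 473 [548.1 355.4  40. ]
[320.8 102. ] 702 [509. 266.  40.]
[293.1 102.6] 378 [477.6 265.5  40. ]
[323.1 103.5] 377 [511.6 264.3  40. ]
[353.  104.2] 380 [545.5 263.3  40. ]
holes
[251.   57.5] 111 [432.7 312.7  40. ]
[373.8  60.4] 106 [567.4 308.6  40. ]
[253.3 143.2] 96 [429.9 221.   40. ]
[368.7 146.3] 90 [564.6 216.7  40. ]
car1 ((322.709228515625, 103.13024139404297), (98.44422912597656, 41.562007904052734), 1.432096242904663) [[454.  243.9  40. ]
 [457.  288.3  40. ]
 [566.6 284.9  40. ]
 [566.9 240.4  40. ]] [511.14060753 264.38151517  40.        ]
box lid ((390.77996826171875, 308.9599609375), (17.677669525146484, 36.62813186645508), 81.8698959350586) [[575.6   9.5  30. ]
 [623.8  17.2  30. ]
 [628.8  -9.1  30. ]
 [579.9 -17.   30. ]] [6.02017049e+02 1.37925038e-01 3.00000000e+01]
```

View pics/c1.png

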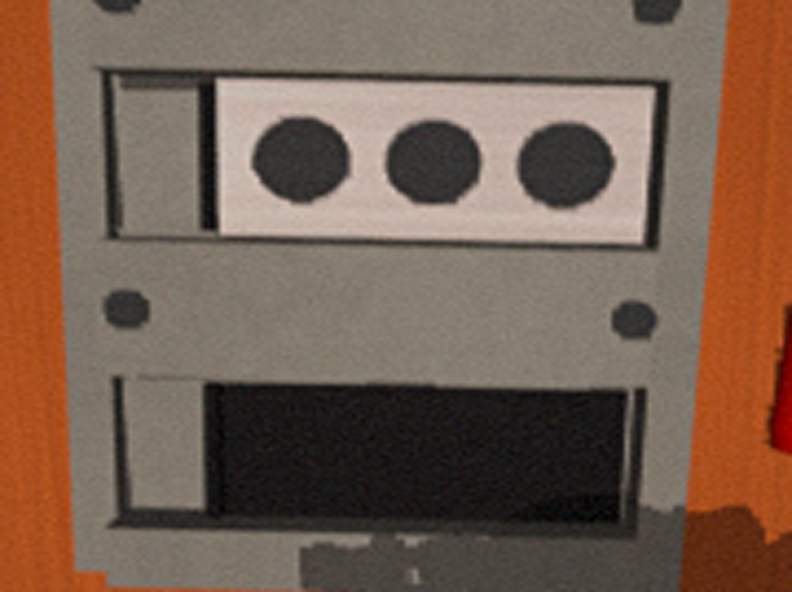

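```bash
cat >> h.py <<'E'
from scipy.linalg import logm, expm
SY=-0.030; SO=np.array([511.5,264.4])
def pk(i,x,y=0):  # pocket i point -> world xy
    y=y+92*(1-i); c,s=np.cos(SY),np.sin(SY); return SO+[c*x-s*y,s*x+c*y]
def tool(yaw,tilt=0):  # jaws along frame y, tool z toward +x of frame; tilt (deg): tool tip leans to +x
    B=np.array([[0,0,1],[-1,0,0],[0,-1,0]],float)  # columns x=-Y,y=-Z,z=+X
    return R.from_euler('z',yaw).as_matrix()@R.from_euler('y',-tilt,degrees=True).as_matrix()@B
def rows(pos,Rt,n=None,show=True):
    s=readout.read_state(); Tc=np.eye(4);Tc[:3,:3]=R.from_euler('xyz',s["tool_rot"]).as_matrix();Tc[:3,3]=s["eef_pos"]
    Tt=np.eye(4);Tt[:3,:3]=Rt;Tt[:3,3]=pos
    L=logm(np.linalg.inv(Tc)@Tt).real
    n0=max(np.linalg.norm(L[:3,3])/38,np.degrees(np.linalg.norm([L[2,1],L[0,2],L[1,0]]))/4.8)
    n=n or max(1,int(np.ceil(n0))); E=expm(L/n)
    v=np.r_[E[:3,3]/40,np.degrees(R.from_matrix(E[:3,:3]).as_rotvec())/5]
    print("n",n,"row",v.round(3).tolist(),"from",s["eef_pos"].round(1),"F",s["force"].round(1),"t",round(s["clock"],1),"to",np.round(pos,1))
E
python3 - <<'E'
from h import *
im=cv2.imread("pics/scene1.png")
cv2.imwrite("pics/c2.png",cv2.resize(im[230:385,185:375],None,fx=4,fy=3.85,interpolation=cv2.INTER_CUBIC))
rows([*pk(1,-45),90],tool(SY,24))
print(tool(SY,24))
E
```

```text
n 20 row [-0.177, 0.354, -0.019, 0.199, 0.894, -0.193] from [513.7 173.4 375. ] F [ 0.2 -0.8 -0.2] t 1.0 to [466.5 265.7  90. ]
[[-0.0299955   0.40655363  0.91313439]
 [-0.99955003 -0.01220027 -0.02740225]
 [ 0.         -0.91354546  0.40673664]]
```

View pics/c2.png

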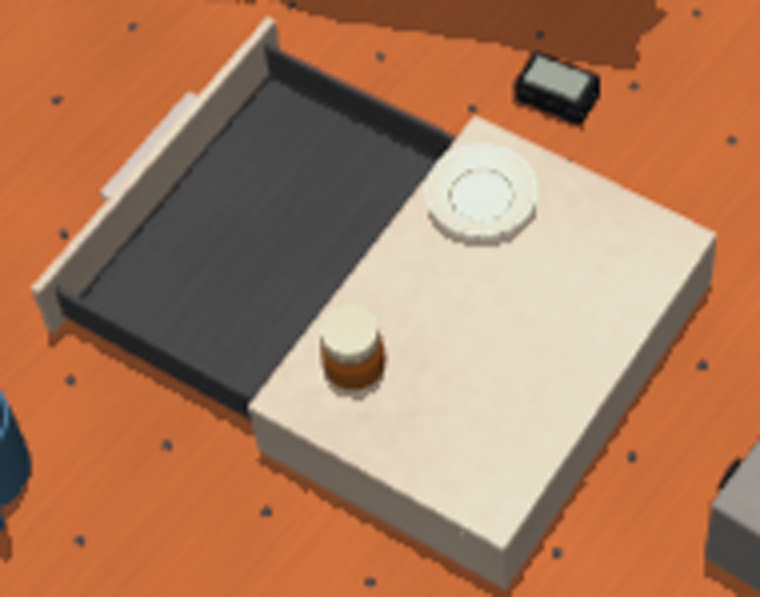

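```bash
python3 - <<'E'
from h import *
f=lambda p:np.float64(p)/[4,3.85]+[185,230]
C=back("scene1",f([[475,117],[716,235],[507,548],[250,408]]),78);print(C.round(1))
for i in range(4): print(np.linalg.norm(C[i]-C[(i+1)%4]))
x=C[1]-C[0]+C[2]-C[3]; y=C[0]-C[3]+C[1]-C[2]; print("yaw",np.arctan2(x[1],x[0]),np.arctan2(-y[0],y[1]),C.mean(0))
P=back("scene1",f([[272,20],[37,290]]),74);print("panel top",P)
# floor corner front-left/front-right, z=16
print(back("scene1",f([[270,78],[82,296]]),16))
yaw=np.arctan2(x[1],x[0]);c=C.mean(0)[:2]; u=np.array([np.cos(yaw),np.sin(yaw)]);print("cab origin",c-212.5*u)
E
```

```text
[[ 591.7  -99.3   78. ]
 [ 814.5  -83.5   78. ]
 [ 838.4 -396.3   78. ]
 [ 615.1 -414.5   78. ]]
223.37247558988452
313.7759043344878
224.03156763865087
316.09173388015125
yaw 0.07615555563906268 0.07529154367336331 [ 714.92986768 -248.40313931   78.        ]
panel top [[ 389.25204765 -113.6204053    74.        ]
 [ 411.61991625 -428.25763424   74.        ]]
[[ 396.89613187 -134.68701824   16.        ]
 [ 414.1427468  -393.49644999   16.        ]]
cab origin [ 503.04578471 -264.57055669]
```

>>> apply_moves(commands=[[[-0.18,0.35,-0.02,0.2,0.89,-0.19],[-0.18,0.35,-0.02,0.2,0.89,-0.19],[-0.18,0.35,-0.02,0.2,0.89,-0.19],[-0.18,0.35,-0.02,0.2,0.89,-0.19],[-0.18,0.35,-0.02,0.2,0.89,-0.19],[-0.18,0.35,-0.02,0.2,0.89,-0.19],[-0.18,0.35,-0.02,0.2,0.89,-0.19],[-0.18,0.35,-0.02,0.2,0.89,-0.19]]], claw=0)

```text
clock: 1.63
eef_pos: [469.2, 170.6, 249.8]
tool_rot: [-1.421, -0.08, -0.701]
force: [-0.3, 0.5, 0.0]
width: 0.1
```

>>> apply_moves(commands=[[[-0.18,0.35,-0.02,0.2,0.89,-0.19],[-0.18,0.35,-0.02,0.2,0.89,-0.19],[-0.18,0.35,-0.02,0.2,0.89,-0.19],[-0.18,0.35,-0.02,0.2,0.89,-0.19],[-0.18,0.35,-0.02,0.2,0.89,-0.19],[-0.18,0.35,-0.02,0.2,0.89,-0.19],[-0.18,0.35,-0.02,0.2,0.89,-0.19],[0,0,0,0,0,0]]])

```text
clock: 2.3
eef_pos: [450.1, 189.7, 157.5]
tool_rot: [-1.321, -0.071, -1.166]
force: [-0.4, 0.0, 0.4]
width: -0.4
```

```bash
python3 - <<'E'
from h import *
rows([*pk(1,-45),80],tool(SY,24))
print(readout.read_state()["qpos"].round(2))
E
```

```text
n 6 row [-0.313, 0.337, 0.032, 0.289, 0.828, -0.147] from [450.1 189.7 157.5] F [-0.4  0.   0.4] t 2.3 to [466.5 265.7  80. ]
[-0.9   0.49  0.52  2.27 -0.71  0.24 -0.94]
```

```bash
cat >> h.py <<'E'
DY=0.0757; DO=np.array([503.,-264.6])   # cabinet frame
def dr(x,y): c,s=np.cos(DY),np.sin(DY); return DO+[c*x-s*y,s*x+c*y]
def tf(yaw,lean=0): # camera toward robot side; lean>0: body leans to +x, tip to robot
    B=np.array([[0,0,-1],[1,0,0],[0,-1,0]],float)
    return R.from_euler('z',yaw).as_matrix()@R.from_euler('y',lean,degrees=True).as_matrix()@B
E
python3 - <<'E'
from h import *
rows([*pk(1,-58),130],tf(SY))
E
```

```text
n 33 row [0.012, 0.031, 0.076, 0.007, -0.93, 0.124] from [450.1 189.7 157.5] F [-0.4  0.   0.4] t 2.3 to [453.5 266.1 130. ]
```

>>> apply_moves(commands=[[[0.01,0.03,0.08,0.01,-0.95,0.13],[0.01,0.03,0.08,0.01,-0.95,0.13],[0.01,0.03,0.08,0.01,-0.95,0.13],[0.01,0.03,0.08,0.01,-0.95,0.13],[0.01,0.03,0.08,0.01,-0.95,0.13],[0.01,0.03,0.08,0.01,-0.95,0.13],[0.01,0.03,0.08,0.01,-0.95,0.13],[0.01,0.03,0.08,0.01,-0.95,0.13]]])

```text
clock: 2.97
eef_pos: [475.6, 188.2, 149.8]
tool_rot: [-1.41, -0.136, -0.468]
force: [0.2, -0.9, 0.4]
width: -0.3
```

>>> apply_moves(commands=[[[0.01,0.03,0.08,0.01,-0.95,0.13],[0.01,0.03,0.08,0.01,-0.95,0.13],[0.01,0.03,0.08,0.01,-0.95,0.13],[0.01,0.03,0.08,0.01,-0.95,0.13],[0.01,0.03,0.08,0.01,-0.95,0.13],[0.01,0.03,0.08,0.01,-0.95,0.13],[0.01,0.03,0.08,0.01,-0.95,0.13],[0.01,0.03,0.08,0.01,-0.95,0.13]]])

```text
clock: 3.63
eef_pos: [492.0, 192.9, 142.1]
tool_rot: [-1.519, -0.122, 0.231]
force: [-0.3, 0.2, 0.5]
width: -0.3
```

>>> apply_moves(commands=[[[0.01,0.03,0.08,0.01,-0.95,0.13],[0.01,0.03,0.08,0.01,-0.95,0.13],[0.01,0.03,0.08,0.01,-0.95,0.13],[0.01,0.03,0.08,0.01,-0.95,0.13],[0.01,0.03,0.08,0.01,-0.95,0.13],[0.01,0.03,0.08,0.01,-0.95,0.13],[0.01,0.03,0.08,0.01,-0.95,0.13],[0.01,0.03,0.08,0.01,-0.95,0.13]]])

```text
clock: 4.3
eef_pos: [493.0, 194.7, 131.4]
tool_rot: [-1.594, -0.029, 0.918]
force: [-0.6, 0.4, 0.2]
width: -0.1
```

```bash
python3 - <<'E'
from h import *
rows([*pk(1,-58),130],tf(SY))
print(readout.read_state()["qpos"].round(2))
E
```

```text
n 8 row [0.164, 0.004, 0.2, 0.045, -0.892, 0.03] from [493.  194.7 131.4] F [-0.6  0.4  0.2] t 4.3 to [453.5 266.1 130. ]
[-0.4   0.59 -0.05  1.98  0.07  0.54  0.42]
```

>>> apply_moves(commands=[[[0.16,0,0.2,0.04,-0.89,0.03],[0.16,0,0.2,0.04,-0.89,0.03],[0.16,0,0.2,0.04,-0.89,0.03],[0.16,0,0.2,0.04,-0.89,0.03],[0.16,0,0.2,0.04,-0.89,0.03],[0.16,0,0.2,0.04,-0.89,0.03],[0.16,0,0.2,0.04,-0.89,0.03],[0.16,0,0.2,0.04,-0.89,0.03]]])

```text
clock: 4.97
eef_pos: [466.3, 244.4, 128.3]
tool_rot: [-1.591, 0.025, 1.553]
force: [-0.2, 0.1, 0.4]
width: -0.0
```

```bash
python3 - <<'E'
from h import *
rows([*pk(1,-58),60],tf(SY))
print(readout.read_state()["qpos"].round(2),readout.read_state()["tool_rot"])
E
```

```text
n 2 row [0.285, 0.846, 0.178, 0.115, 0.07, -0.144] from [466.3 244.4 128.3] F [-0.2  0.1  0.4] t 5.0 to [453.5 266.1  60. ]
[-0.42  0.6  -0.2   1.96  0.26  0.6   0.75] [-1.5907913   0.0252932   1.55268303]
```

>>> apply_moves(commands=[[[0.19,0.56,0.12,0.08,0.05,-0.1],[0.19,0.56,0.12,0.08,0.05,-0.1],[0.19,0.56,0.12,0.08,0.05,-0.1],[0,0,0,0,0,0]]])

```text
clock: 5.3
eef_pos: [460.2, 261.7, 59.5]
tool_rot: [-1.581, 0.0, 1.54]
force: [-1.0, 0.3, 0.3]
width: -0.1
```

```bash
python3 - <<'E'
from h import *
rows([*pk(1,-58),43],tf(SY),1)
E
```

```text
n 1 row [0.107, 0.411, 0.175, 0.122, -0.004, -0.002] from [460.2 261.7  59.5] F [-1.   0.3  0.3] t 5.3 to [453.5 266.1  43. ]
```

>>> apply_moves(commands=[[[0.11,0.2,0.17,0.12,0,0],[0,0.15,0,0,0,0],[0,0.1,0,0,0,0],[0,0.1,0,0,0,0],[0,0.1,0,0,0,0],[0,0.1,0,0,0,0]]])

```text
clock: 5.8
eef_pos: [455.3, 262.6, 30.8]
tool_rot: [-1.573, 0.003, 1.538]
force: [-1.8, -0.3, 5.3]
width: -0.1
```

```bash
python3 - <<'E'
from h import *
rows([*pk(1,-58),28.5],tf(SY),1)
E
```

```text
n 1 row [0.086, 0.058, 0.048, 0.024, -0.032, -0.036] from [455.3 262.6  30.8] F [-1.8 -0.3  5.3] t 5.8 to [453.5 266.1  28.5]
```

>>> apply_moves(commands=[[[0,0.06,0,0,0,0],[0,0.06,0,0,0,0]]])

```text
clock: 5.97
eef_pos: [455.4, 262.7, 27.8]
tool_rot: [-1.574, 0.003, 1.539]
force: [-5.2, -1.6, 25.4]
width: -0.1
```

>>> apply_moves(commands=[[[0,0.06,0,0,0,0],[0,0.06,0,0,0,0]]])

```text
clock: 6.13
eef_pos: [455.4, 262.7, 27.7]
tool_rot: [-1.577, 0.003, 1.539]
force: [-6.5, -1.6, 24.3]
width: 0.1
```

>>> apply_moves(commands=[[[0,-0.3,0,0,0,0],[0,-0.8,0,0,0,0],[0,-0.8,0,0,0,0],[0,0,0,0,0,0]]], claw=65)

```text
clock: 6.47
eef_pos: [456.2, 262.3, 108.6]
tool_rot: [-1.58, 0.004, 1.54]
force: [1.1, 0.4, -1.3]
width: 48.3
```

```bash
python3 - <<'E'
from h import *
rows([*pk(1,25),100],tf(SY))
snap("side","side2")
im=cv2.imread("pics/side2.png");cv2.imwrite("pics/c3.png",cv2.resize(im[210:360,210:370],None,fx=4,fy=4,interpolation=cv2.INTER_CUBIC))
E
```

```text
n 3 row [0.032, 0.076, -0.668, 0.037, -0.003, -0.017] from [456.2 262.3 108.6] F [ 1.1  0.4 -1.3] t 6.5 to [536.5 263.7 100. ]
```

View pics/c3.png

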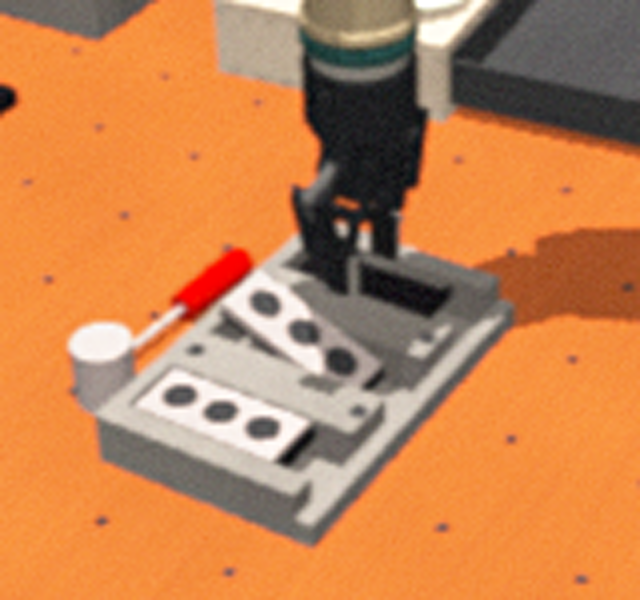

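Middle carrier is tipped, its far end (crop 255,285) clear of the station top. Move above its far part, then descend.

>>> apply_moves(commands=[[[0.03,0.08,-0.68,0.04,0,-0.02],[0.03,0.08,-0.68,0.04,0,-0.02],[0.03,0.08,-0.68,0.04,0,-0.02],[0,0,0,0,0,0]]], claw=65)

```text
clock: 6.85
eef_pos: [539.7, 261.2, 98.0]
tool_rot: [-1.571, 0.002, 1.543]
force: [0.7, -0.0, -0.1]
width: 65.0
```

```bash
python3 - <<'E'
from h import *
rows([*pk(1,25),46],tf(SY),4)
E
```

```text
n 4 row [0.015, 0.325, 0.021, 0.001, 0.005, -0.006] from [539.7 261.2  98. ] F [ 0.7 -0.  -0.1] t 6.8 to [536.5 263.7  46. ]
```

>>> apply_moves(commands=[[[0.02,0.33,0.02,0,0,0],[0.02,0.33,0.02,0,0,0],[0.02,0.33,0.02,0,0,0],[0.02,0.31,0.02,0,0,0]]])

```text
clock: 7.18
eef_pos: [540.9, 262.0, 43.8]
tool_rot: [-1.577, 0.002, 1.537]
force: [-0.1, 0.5, -0.6]
width: 64.7
```

```bash
python3 - <<'E'
from h import *
rows([*pk(1,25),46],tf(SY),1)
E
```

```text
n 1 row [0.036, -0.056, 0.111, 0.071, -0.043, -0.024] from [540.9 262.   43.8] F [-0.1  0.5 -0.6] t 7.2 to [536.5 263.7  46. ]
```

>>> apply_moves(commands=[[[0,0,0,0,0,0],[0,0,0,0,0,0],[0,0,0,0,0,0],[0,0,0,0,0,0],[0,0,0,0,0,0],[0,0,0,0,0,0]]], claw=30)

```text
clock: 7.68
eef_pos: [539.5, 265.3, 42.1]
tool_rot: [-1.577, -0.001, 1.54]
force: [-0.0, 2.1, -1.5]
width: 44.6
```

>>> apply_moves(commands=[[[0,-0.3,0,0,0,0],[0,-0.5,0,0,0,0],[0,-0.7,0,0,0,0],[0,-0.7,0,0,0,0],[0,-0.7,0,0,0,0],[0,0,0,0,0,0]]], claw=30)

```text
clock: 8.18
eef_pos: [536.7, 262.4, 164.1]
tool_rot: [-1.571, 0.004, 1.539]
force: [0.5, 0.2, -1.2]
width: 45.0
```

```bash
python3 - <<'E'
from h import *
snap("side","side3");snap("wrist","wrist3")
im=cv2.imread("pics/side3.png")[150:360,210:400];w=cv2.imread("pics/wrist3.png")
a=cv2.resize(im,(380,420));b=cv2.resize(w,(420,420));cv2.imwrite("pics/c4.png",np.hstack([a,b]))
rows([*dr(-3,85),150],tf(DY,0))
rows([*dr(-3,85),150],tf(DY,24))
E
```

```text
n 12 row [-0.917, 0.024, 0.101, -0.005, -0.102, -0.006] from [534.5 260.8 159.9] F [ 0.3 -0.2 -2.2] t 8.3 to [ 493.6 -180.1  150. ]
n 12 row [-0.917, 0.047, 0.095, 0.394, -0.102, 0.015] from [534.5 260.8 159.9] F [ 0.3 -0.2 -2.2] t 8.3 to [ 493.6 -180.1  150. ]
```

View pics/c4.png

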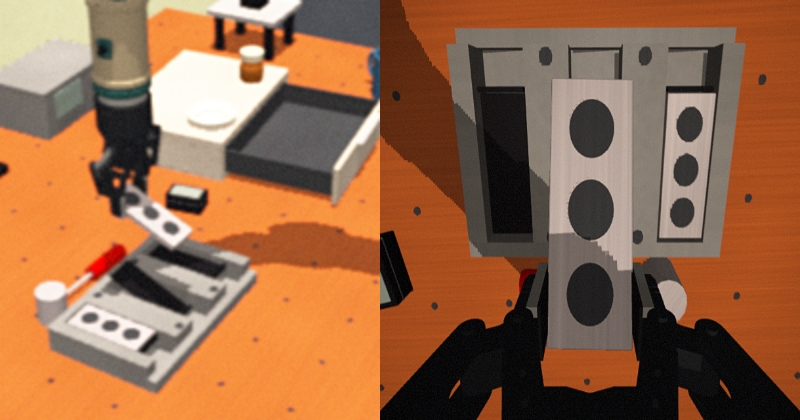

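>>> apply_moves(commands=[[[-0.6,0.04,0.07,0.2,-0.1,0],[-0.92,0.04,0.1,0.4,-0.1,0.01],[-0.92,0.04,0.1,0.4,-0.1,0.01],[-0.92,0.04,0.1,0.4,-0.1,0.01],[-0.92,0.04,0.1,0.4,-0.1,0.01],[-0.92,0.04,0.1,0.4,-0.1,0.01],[-0.92,0.04,0.1,0.4,-0.1,0.01],[-0.6,0.04,0.1,0.4,-0.1,0.01]]])

```text
clock: 8.95
eef_pos: [493.4, -12.1, 145.4]
tool_rot: [-1.277, -0.002, 1.63]
force: [0.4, 0.8, -2.2]
width: 45.1
```

```bash
python3 - <<'E'
from h import *
s=readout.read_state();print(s["width"],s["qpos"].round(2))
rows([*dr(-5,85),130],tf(DY,24))
E
```

```text
45.11994195896453 [ 0.16  0.69 -0.31  1.77  0.21  1.02  1.38]
n 5 row [-0.838, 0.093, 0.035, 0.287, -0.035, 0.017] from [493.4 -12.1 145.4] F [ 0.4  0.8 -2.2] t 8.9 to [ 491.6 -180.2  130. ]
```

>>> apply_moves(commands=[[[-0.84,0.09,0.03,0.3,-0.04,0.02],[-0.84,0.09,0.03,0.3,-0.04,0.02],[-0.84,0.09,0.03,0.3,-0.04,0.02],[-0.84,0.09,0.03,0.3,-0.04,0.02],[-0.4,0.05,0.02,0.15,0,0],[0,0,0,0,0,0]]])

```text
clock: 9.45
eef_pos: [483.9, -179.2, 123.7]
tool_rot: [-1.136, 0.002, 1.636]
force: [0.8, 0.3, -2.3]
width: 44.6
```

```bash
python3 - <<'E'
from h import *
s=readout.read_state();print(s["width"])
rows([*dr(-5,85),50],tf(DY,24))
snap("side","side4");snap("wrist","wrist4")
im=cv2.imread("pics/side4.png")[130:280,240:430];w=cv2.imread("pics/wrist4.png")
a=cv2.resize(im,(380,300));b=cv2.resize(w,(420,315));
c=np.zeros((315,800,3),np.uint8);c[:300,:380]=a;c[:,380:]=b;cv2.imwrite("pics/c5.png",c)
E
```

```text
44.6077811844028
n 2 row [-0.017, 0.798, -0.471, -0.092, -0.061, 0.013] from [ 483.9 -179.2  123.7] F [ 0.8  0.3 -2.3] t 9.4 to [ 491.6 -180.2   50. ]
```

View pics/c5.png

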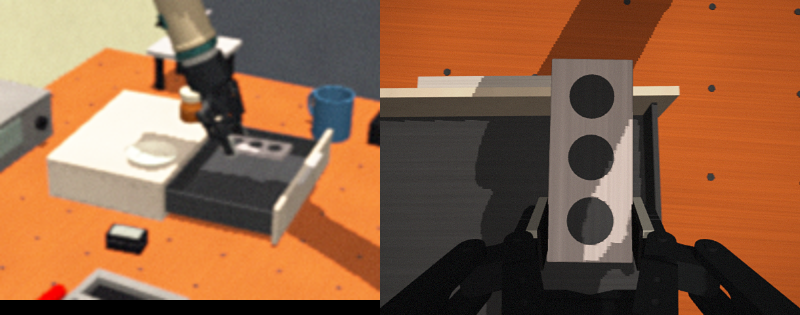

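```bash
python3 - <<'E'
from h import *
rows([*dr(2,78),45],tf(DY,20),4)
E
```

```text
n 4 row [-0.08, 0.422, -0.274, -0.242, -0.018, 0.01] from [ 484.3 -174.9  124.4] F [ 0.5  1.5 -2.3] t 9.6 to [ 499.1 -186.7   45. ]
```

>>> apply_moves(commands=[[[-0.08,0.42,-0.27,-0.24,-0.02,0],[-0.08,0.42,-0.27,-0.24,-0.02,0],[-0.08,0.42,-0.27,-0.24,-0.02,0],[-0.08,0.42,-0.27,-0.24,-0.02,0],[0,0,0,0,0,0]]])

```text
clock: 9.97
eef_pos: [501.5, -172.4, 44.2]
tool_rot: [-1.23, -0.014, 1.659]
force: [-0.3, -0.1, -1.0]
width: 44.6
```

```bash
python3 - <<'E'
from h import *
rows([*dr(2,78),22],tf(DY,20),3)
E
```

```text
n 3 row [-0.119, 0.183, -0.034, 0.031, 0.063, 0.034] from [ 501.5 -172.4   44.2] F [-0.3 -0.1 -1. ] t 10.0 to [ 499.1 -186.7   22. ]
```

>>> apply_moves(commands=[[[-0.4,0.1,0,0,0,0],[0,0.2,0,0.05,0.1,0.05],[0,0.15,0,0,0.1,0.05],[0,0.1,0,0,0,0]]])

```text
clock: 10.3
eef_pos: [497.0, -183.3, 25.0]
tool_rot: [-1.227, -0.003, 1.652]
force: [-0.6, -0.3, -1.3]
width: 44.9
```

```bash
python3 - <<'E'
from h import *
rows([*dr(2,78),20],tf(DY,20),1)
E
```

```text
n 1 row [-0.089, 0.103, -0.084, 0.061, 0.066, 0.008] from [ 497.  -183.3   25. ] F [-0.6 -0.3 -1.3] t 10.3 to [ 499.1 -186.7   20. ]
```

>>> apply_moves(commands=[[[0,0.1,-0.05,0,0,0],[0,0.08,-0.03,0,0,0]]])

```text
clock: 10.47
eef_pos: [497.8, -182.2, 17.4]
tool_rot: [-1.227, -0.003, 1.653]
force: [0.2, 1.1, -2.1]
width: 44.6
```

>>> apply_moves(commands=[[[0,0.06,-0.02,0,0,0]]])

```text
clock: 10.55
eef_pos: [497.8, -182.2, 16.1]
tool_rot: [-1.227, -0.002, 1.653]
force: [0.1, 1.4, 25.7]
width: 44.4
```

>>> apply_moves(commands=[[[0,-0.03,0,0,0,0],[0,0,0,0,0,0],[0,0,0,0,0,0],[0,-0.3,0,0,0,0],[0,-0.7,0,0,0,0],[0,-0.8,0,0,0,0],[0,-0.8,0,0,0,0],[0,0,0,0,0,0]]], claw=57)

```text
clock: 11.22
eef_pos: [533.1, -178.8, 118.3]
tool_rot: [-1.222, -0.004, 1.653]
force: [0.9, 1.0, 0.6]
width: 57.1
```

```bash
python3 - <<'E'
from h import *
snap("wrist","wrist5");snap("scene","scene5")
im=cv2.imread("pics/scene5.png")[220:390,180:380];w=cv2.imread("pics/wrist5.png")
a=cv2.resize(im,(380,323));b=cv2.resize(w,(420,315));
c=np.zeros((323,800,3),np.uint8);c[:,:380]=a;c[:315,380:]=b;cv2.imwrite("pics/c6.png",c)
rows([*pk(1,0),170],tf(SY))
E
```

```text
n 12 row [0.924, -0.113, 0.03, -0.341, 0.107, -0.014] from [ 528.9 -178.9  114.5] F [ 0.1 -0.2 -0.4] t 11.3 to [511.5 264.4 170. ]
```

View pics/c6.png

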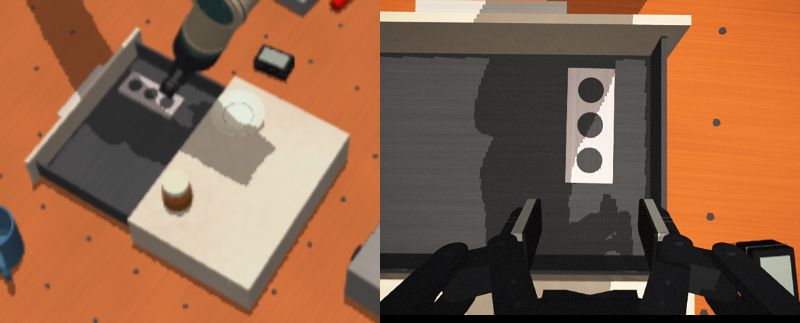

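```bash
python3 - <<'E'
from h import *
rows([595,-30,190],tf(0.1,0),6)
E
```

```text
n 6 row [0.594, -0.376, -0.26, -0.682, -0.032, 0.016] from [ 528.9 -178.9  114.5] F [ 0.1 -0.2 -0.4] t 11.3 to [595 -30 190]
```

>>> apply_moves(commands=[[[0.3,-0.6,-0.3,-0.7,0,0],[0.6,-0.4,-0.5,-0.7,0,0],[0.7,-0.2,-0.6,-0.7,0,0],[0.7,-0.2,-0.6,-0.7,0,0],[0.7,-0.2,-0.6,-0.7,0,0],[0.7,-0.2,-0.6,-0.7,0,0],[0.5,0,-0.4,0,0,0],[0,0,0,0,0,0]]], claw=70)

```text
clock: 11.98
eef_pos: [668.5, 3.0, 149.4]
tool_rot: [-1.573, -0.007, 1.644]
force: [-0.6, 1.4, 0.4]
width: 70.0
```

```bash
cat >> h.py <<'E'
def lid(fn,z=30,lo=95):
    im=cv2.imread(f"pics/{fn}.png"); hsv=cv2.cvtColor(im,cv2.COLOR_BGR2HSV)
    # black body of the box around expected place
    b=cv2.inRange(hsv,(0,0,lo),(180,70,255)); n,l,st,c=cv2.connectedComponentsWithStats(b)
    for i in range(1,n):
        P=back(fn,c[i],z)[0]
        if st[i,4]>150 and 540<P[0]<680 and -70<P[1]<80:
            q=cv2.boxPoints(cv2.minAreaRect(np.argwhere(l==i)[:,::-1].astype(np.float32)));W=back(fn,q,z)
            e=[np.linalg.norm(W[k]-W[(k+1)%4]) for k in range(4)];k=int(np.argmax(e));d=W[(k+1)%4]-W[k]
            print(fn,st[i,4],c[i].round(0),"centre",W.mean(0).round(1),"edges",np.round(e,1),"ang",np.degrees(np.arctan2(d[1],d[0])).round(1))
E
python3 - <<'E'
from h import *
s=readout.read_state();print(s["eef_pos"],s["tool_rot"])
snap("wrist","wrist6");lid("wrist6");snap("scene","scene6");lid("scene6")
E
```

```text
[668.4790482    2.97675049 149.44913129] [-1.57271666 -0.00745069  1.64367773]
wrist6 3690 [324. 127.] centre [6.017e+02 3.000e-01 3.000e+01] edges [27.8 49.9 29.6 50. ] ang -171.3
```

```bash
python3 - <<'E'
from h import *
rows([601.7,0.3,80],tf(0.152,0),4)
E
```

```text
n 4 row [0.058, 0.431, 0.398, -0.007, -0.238, 0.009] from [666.2  -2.6 148.8] F [ 0.2 -0.5  0.7] t 12.1 to [6.017e+02 3.000e-01 8.000e+01]
```

>>> apply_moves(commands=[[[0.06,0.43,0.4,0,-0.25,0],[0.06,0.43,0.4,0,-0.25,0],[0.06,0.43,0.4,0,-0.25,0],[0.06,0.43,0.4,0,-0.25,0],[0,0,0,0,0,0]]])

```text
clock: 12.5
eef_pos: [593.7, -10.3, 73.3]
tool_rot: [-1.558, 0.003, 1.721]
force: [-1.7, 1.2, -0.6]
width: 70.2
```

```bash
python3 - <<'E'
from h import *
rows([601.7,0.3,8],tf(0.152,0),4)
E
```

```text
n 4 row [0.059, 0.407, -0.063, -0.036, -0.005, -0.008] from [593.7 -10.3  73.3] F [-1.7  1.2 -0.6] t 12.5 to [6.017e+02 3.000e-01 8.000e+00]
```

>>> apply_moves(commands=[[[0.25,0.2,-0.25,-0.1,0,0],[0,0,0,0,0,0]]])

```text
clock: 12.67
eef_pos: [601.5, -2.1, 63.6]
tool_rot: [-1.565, 0.004, 1.715]
force: [-0.9, 1.0, -0.2]
width: 69.8
```

```bash
python3 - <<'E'
from h import *
rows([601.7,0.3,8],tf(0.152,0),4)
E
```

```text
n 4 row [0.015, 0.348, -0.005, -0.017, -0.021, -0.012] from [601.5  -2.1  63.6] F [-0.9  1.  -0.2] t 12.7 to [6.017e+02 3.000e-01 8.000e+00]
```

>>> apply_moves(commands=[[[0.04,0.35,0,-0.02,0,0],[0.02,0.35,0,0,0,0],[0,0.35,0,0,0,0],[0,0.3,0,0,0,0]]])

```text
clock: 13.0
eef_pos: [610.8, -0.5, 12.0]
tool_rot: [-1.581, 0.007, 1.711]
force: [0.3, -0.6, -0.5]
width: 69.9
```

>>> apply_moves(commands=[[[0,0,0,0,0,0],[0,0,0,0,0,0],[0,0,0,0,0,0],[0,0,0,0,0,0],[0,0,0,0,0,0]]], claw=25)

```text
clock: 13.42
eef_pos: [614.0, -0.4, 12.3]
tool_rot: [-1.584, 0.007, 1.71]
force: [-0.6, 0.2, -0.8]
width: 38.6
```

>>> apply_moves(commands=[[[0,-0.4,0,0,0,0],[0,-0.8,0,0,0,0],[0,-0.9,0,0,0,0],[0,-0.9,0,0,0,0],[0,-0.8,0,0,0,0],[0,0,0,0,0,0]]])

```text
clock: 13.92
eef_pos: [610.9, 0.1, 170.8]
tool_rot: [-1.58, 0.007, 1.71]
force: [1.0, 0.9, 0.1]
width: 38.7
```

```bash
python3 - <<'E'
from h import *
rows([*dr(0,-10),160],tf(DY,0))
rows([*dr(0,-90),160],tf(DY,0))
E
```

```text
n 8 row [-0.816, 0.035, 0.429, 0.014, 0.092, -0.01] from [6.109e+02 1.000e-01 1.708e+02] F [1.  0.9 0.1] t 13.9 to [ 503.8 -274.6  160. ]
n 10 row [-0.853, 0.028, 0.349, 0.011, 0.073, -0.008] from [6.109e+02 1.000e-01 1.708e+02] F [1.  0.9 0.1] t 13.9 to [ 509.8 -354.3  160. ]
```

>>> apply_moves(commands=[[[-0.5,0,0.7,0,0.07,0],[-0.8,0.02,0.5,0,0.07,0],[-0.87,0.02,0.4,0,0.07,0],[-0.9,0.02,0.3,0,0.07,0],[-0.9,0.02,0.2,0,0.07,0],[-0.9,0.02,0.2,0,0.07,0],[-0.9,0.02,0.2,0,0.07,0],[-0.9,0.02,0.2,0,0.07,0]]])

```text
clock: 14.58
eef_pos: [538.6, -275.4, 171.0]
tool_rot: [-1.597, 0.002, 1.681]
force: [0.4, 0.8, -1.0]
width: 38.7
```

```bash
python3 - <<'E'
from h import *
rows([*dr(10,-85),100],tf(DY,0))
s=readout.read_state();print(s["width"])
E
```

```text
n 3 row [-0.59, 0.588, 0.23, 0.102, 0.131, -0.007] from [ 538.6 -275.4  171. ] F [ 0.4  0.8 -1. ] t 14.6 to [ 519.4 -348.6  100. ]
38.740865315303395
```

>>> apply_moves(commands=[[[-0.63,0.3,0.23,0.1,0.13,0],[-0.63,0.5,0.23,0.1,0.13,0],[-0.6,0.6,0.23,0.1,0.13,0],[0,0.4,0,0,0,0],[0,0,0,0,0,0]]])

```text
clock: 15.0
eef_pos: [513.6, -372.0, 97.7]
tool_rot: [-1.572, 0.013, 1.627]
force: [0.3, 0.9, -1.1]
width: 38.9
```

```bash
python3 - <<'E'
from h import *
rows([*dr(10,-85),30],tf(DY,0),4)
E
```

```text
n 4 row [0.147, 0.422, -0.045, 0.004, -0.056, -0.038] from [ 513.6 -372.    97.7] F [ 0.3  0.9 -1.1] t 15.0 to [ 519.4 -348.6   30. ]
```

>>> apply_moves(commands=[[[0.6,0,-0.1,0,-0.1,-0.05],[0,0.4,0,0,0,-0.05],[0,0.4,0,0,0,0],[0,0.4,0,0,0,0],[0,0.2,0,0,0,0],[0,0,0,0,0,0]]])

```text
clock: 15.5
eef_pos: [518.5, -346.4, 43.6]
tool_rot: [-1.577, 0.006, 1.637]
force: [0.0, -0.2, -0.7]
width: 38.7
```

```bash
python3 - <<'E'
from h import *
rows([*dr(10,-85),29],tf(DY,0),1)
E
```

```text
n 1 row [-0.054, 0.366, -0.017, 0.065, -0.11, -0.067] from [ 518.5 -346.4   43.6] F [ 0.  -0.2 -0.7] t 15.5 to [ 519.4 -348.6   29. ]
```

>>> apply_moves(commands=[[[0,0.15,0,0,0,0],[0,0.1,0,0,0,0],[0,0.06,0,0,0,0]]])

```text
clock: 15.75
eef_pos: [520.8, -346.1, 33.3]
tool_rot: [-1.58, 0.008, 1.638]
force: [-0.2, -0.4, -0.4]
width: 39.1
```

>>> apply_moves(commands=[[[0,0.06,0,0,0,0]]])

```text
clock: 15.83
eef_pos: [521.2, -346.3, 31.2]
tool_rot: [-1.581, 0.008, 1.639]
force: [0.0, 0.3, -0.2]
width: 38.9
```

>>> apply_moves(commands=[[[0,0.06,0,0,0,0],[0,0.03,0,0,0,0]]])

```text
clock: 16.0
eef_pos: [521.6, -346.7, 27.9]
tool_rot: [-1.582, 0.009, 1.638]
force: [-0.8, -0.3, -0.9]
width: 38.7
```

>>> apply_moves(commands=[[[0,0,0,0,0,0],[0,0,0,0,0,0],[0,0,0,0,0,0],[0,-0.4,0,0,0,0],[0,-0.8,0,0,0,0],[0,-0.9,0,0,0,0],[0,-0.9,0,0,0,0],[0,-0.6,0,0,0,0]]], claw=56)

```text
clock: 16.67
eef_pos: [516.3, -343.7, 171.2]
tool_rot: [-1.571, 0.001, 1.639]
force: [0.3, 0.6, 1.0]
width: 56.0
```

```bash
python3 - <<'E'
from h import *
rows([*pk(1,42),130],tf(SY))
snap("wrist","wrist7")
E
```

```text
n 17 row [0.891, 0.06, -0.074, 0.0, 0.066, -0.001] from [ 516.3 -343.7  171.2] F [0.3 0.6 1. ] t 16.7 to [553.5 263.1 130. ]
```

>>> apply_moves(commands=[[[0.5,0,-0.05,0,0.07,0],[0.95,0,-0.05,0,0.07,0],[0.95,0,-0.05,0,0.07,0],[0.95,0,-0.05,0,0.07,0],[0.95,0,-0.05,0,0.07,0],[0.95,0,-0.05,0,0.07,0],[0.95,0,-0.05,0,0.07,0],[0.95,0,-0.05,0,0.07,0]]], claw=0)

```text
clock: 17.38
eef_pos: [526.1, -64.2, 177.0]
tool_rot: [-1.591, 0.02, 1.563]
force: [1.2, 0.0, 0.0]
width: -0.1
```

>>> apply_moves(commands=[[[0.95,0,-0.05,0,0.07,0],[0.95,0,-0.05,0,0.07,0],[0.95,0,-0.05,0,0.07,0],[0.95,0,-0.05,0,0.07,0],[0.95,0,-0.05,0,0.07,0],[0.95,0,-0.05,0,0.07,0],[0.95,0,-0.05,0,0.07,0],[0.5,0,0,0,0.07,0]]])

```text
clock: 18.05
eef_pos: [546.9, 240.7, 173.0]
tool_rot: [-1.597, 0.015, 1.516]
force: [0.6, 0.9, 0.2]
width: 0.1
```

```bash
python3 - <<'E'
from h import *
rows([*pk(1,42),80],tf(SY))
E
```

```text
n 3 row [0.197, 0.774, -0.033, 0.099, -0.094, -0.058] from [546.9 240.7 173. ] F [0.6 0.9 0.2] t 18.1 to [553.5 263.1  80. ]
```

View pics/wrist7.png

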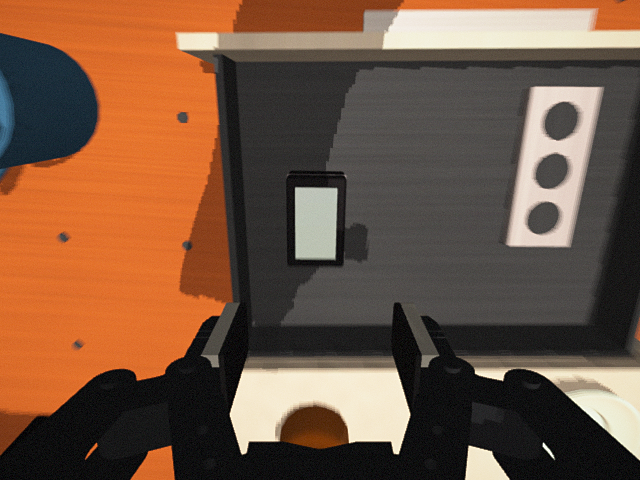

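>>> apply_moves(commands=[[[0.3,0.6,-0.05,0.1,-0.1,-0.06],[0.3,0.8,-0.05,0.1,-0.1,-0.06],[0.1,0.8,0,0.1,-0.1,-0.06],[0,0,0,0,0,0]]])

```text
clock: 18.38
eef_pos: [554.4, 282.1, 84.8]
tool_rot: [-1.577, -0.011, 1.556]
force: [-0.4, -0.5, 0.1]
width: -0.1
```

```bash
python3 - <<'E'
from h import *
rows([*pk(1,43),60],tf(SY),1)
E
```

```text
n 1 row [-0.482, 0.614, -0.005, 0.076, 0.175, 0.13] from [554.4 282.1  84.8] F [-0.4 -0.5  0.1] t 18.4 to [554.5 263.1  60. ]
```

>>> apply_moves(commands=[[[-0.48,0,0,0.08,0.17,0.13],[0,0.2,0,0,0,0],[0,0.2,0,0,0,0],[0,0,0,0,0,0]]])

```text
clock: 18.72
eef_pos: [554.8, 260.6, 69.7]
tool_rot: [-1.571, 0.002, 1.539]
force: [0.4, -0.0, -0.6]
width: 0.5
```

```bash
python3 - <<'E'
from h import *
rows([*pk(1,43),31],tf(SY),6)
E
```

```text
n 6 row [0.01, 0.161, 0.002, 0.001, -0.004, -0.003] from [554.8 260.6  69.7] F [ 0.4 -0.  -0.6] t 18.7 to [554.5 263.1  31. ]
```

>>> apply_moves(commands=[[[0.05,0.16,0,0,0,0],[0,0.16,0,0,0,0],[0,0.16,0,0,0,0],[0,0.16,0,0,0,0],[0,0.12,0,0,0,0],[0,0.1,0,0,0,0]]])

```text
clock: 19.22
eef_pos: [560.9, 263.3, 37.8]
tool_rot: [-1.584, -0.003, 1.536]
force: [0.9, -0.9, 4.4]
width: -0.0
```

>>> apply_moves(commands=[[[0,0.06,0,0,0,0],[0,0.04,0,0,0,0]]])

```text
clock: 19.38
eef_pos: [559.7, 263.6, 34.6]
tool_rot: [-1.582, -0.002, 1.536]
force: [-0.1, -1.8, 0.9]
width: 0.2
```

>>> apply_moves(commands=[[[0,0,0.15,0,0,0],[0,0.06,0.02,0,0,0],[0,0.06,0,0,0,0]]])

```text
clock: 19.63
eef_pos: [551.9, 264.3, 29.3]
tool_rot: [-1.581, -0.002, 1.537]
force: [-0.5, -2.3, 19.8]
width: 0.0
```

>>> apply_moves(commands=[[[0,0.06,0.02,0,0,0],[0,0.04,0,0,0,0]]])

```text
clock: 19.8
eef_pos: [552.0, 264.2, 29.2]
tool_rot: [-1.584, -0.001, 1.537]
force: [-5.6, -2.6, 20.7]
width: -0.3
```

Cradle 1 is level on its stop. Now carrier 0.

>>> apply_moves(commands=[[[0,-0.3,0,0,0,0],[0,-0.7,0,0,0,0],[0,-0.5,0,0,0,0],[0,0,0,0,0,0]]])

```text
clock: 20.13
eef_pos: [549.0, 264.2, 90.4]
tool_rot: [-1.58, 0.0, 1.538]
force: [0.7, -0.3, 0.3]
width: 0.3
```

```bash
python3 - <<'E'
from h import *
rows([*pk(0,-58),80],tf(SY),5)
E
```

```text
n 5 row [0.455, 0.049, 0.478, 0.021, -0.006, -0.001] from [549.  264.2  90.4] F [ 0.7 -0.3  0.3] t 20.1 to [456.3 358.1  80. ]
```

>>> apply_moves(commands=[[[0.46,0.05,0.48,0.02,0,0],[0.46,0.05,0.48,0.02,0,0],[0.46,0.05,0.48,0.02,0,0],[0.46,0.05,0.48,0.02,0,0],[0.46,0.05,0.48,0.02,0,0],[0,0,0,0,0,0]]])

```text
clock: 20.63
eef_pos: [453.5, 360.3, 77.0]
tool_rot: [-1.571, 0.001, 1.531]
force: [-0.5, 0.7, 0.1]
width: 0.3
```

```bash
python3 - <<'E'
from h import *
rows([*pk(0,-58),45],tf(SY),2)
E
```

```text
n 2 row [-0.026, 0.401, -0.035, 0.0, -0.056, -0.005] from [453.5 360.3  77. ] F [-0.5  0.7  0.1] t 20.6 to [456.3 358.1  45. ]
```

>>> apply_moves(commands=[[[-0.05,0.4,-0.06,0,-0.1,0],[0,0.4,0,0,0,0],[0,0.1,0,0,0,0],[0,0.1,0,0,0,0],[0,0.08,0,0,0,0]]])

```text
clock: 21.05
eef_pos: [451.2, 361.5, 31.1]
tool_rot: [-1.567, 0.0, 1.548]
force: [-0.6, -0.8, 4.3]
width: 0.0
```

```bash
python3 - <<'E'
from h import *
rows([*pk(0,-58),28.5],tf(SY),1)
E
```

```text
n 1 row [-0.082, 0.066, -0.128, -0.043, 0.082, -0.004] from [451.2 361.5  31.1] F [-0.6 -0.8  4.3] t 21.1 to [456.3 358.1  28.5]
```

>>> apply_moves(commands=[[[-0.05,0.07,-0.05,0,0,0],[0,0.06,0,0,0,0]]])

```text
clock: 21.22
eef_pos: [451.8, 360.5, 26.0]
tool_rot: [-1.565, -0.001, 1.549]
force: [-0.0, -0.9, 3.7]
width: 0.1
```

>>> apply_moves(commands=[[[0,0.06,0,0,0,0],[0,0.05,0,0,0,0]]])

```text
clock: 21.38
eef_pos: [452.1, 360.6, 24.8]
tool_rot: [-1.566, -0.001, 1.548]
force: [-7.6, -2.7, 26.7]
width: 0.4
```

At the stop (27 N). Up, over to the far part, open.

>>> apply_moves(commands=[[[0,-0.4,0,0,0,0],[0,-0.8,0,0,0,0],[0,-0.7,0,0,0,0],[0,-0.1,-0.6,0,0,0],[0,0,-0.7,0,0,0],[0,0,-0.6,0,0,0],[0,0,0,0,0,0]]], claw=65)

```text
clock: 21.97
eef_pos: [534.7, 355.1, 110.6]
tool_rot: [-1.573, 0.001, 1.547]
force: [0.4, -0.1, -0.9]
width: 65.2
```

```bash
python3 - <<'E'
from h import *
rows([*pk(0,24),70],tf(SY),2)
E
```

```text
n 2 row [0.009, 0.508, -0.043, 0.011, 0.035, -0.005] from [534.7 355.1 110.6] F [ 0.4 -0.1 -0.9] t 22.0 to [538.2 355.6  70. ]
```

>>> apply_moves(commands=[[[0.02,0.4,0,0,0.03,0],[0.02,0.4,0,0,0.03,0],[0,0.4,0.03,0,0,0],[0,0.36,0.03,0,0,0],[0,0,0,0,0,0]]])

```text
clock: 22.38
eef_pos: [538.6, 352.6, 47.0]
tool_rot: [-1.58, 0.0, 1.533]
force: [0.6, -0.6, -1.4]
width: 65.3
```

```bash
python3 - <<'E'
from h import *
rows([*pk(0,24),46],tf(SY),1)
E
```

```text
n 1 row [0.076, 0.026, 0.011, 0.104, -0.093, -0.005] from [538.6 352.6  47. ] F [ 0.6 -0.6 -1.4] t 22.4 to [538.2 355.6  46. ]
```

>>> apply_moves(commands=[[[0.07,0,0,0.1,-0.09,0],[0,0,0,0,0,0],[0,0,0,0,0,0],[0,0,0,0,0,0],[0,0,0,0,0,0],[0,0,0,0,0,0]]], claw=30)

```text
clock: 22.88
eef_pos: [540.0, 358.1, 49.7]
tool_rot: [-1.573, -0.004, 1.542]
force: [0.6, -0.6, -2.2]
width: 44.3
```

>>> apply_moves(commands=[[[0,-0.3,0,0,0,0],[0,-0.5,0,0,0,0],[0,-0.7,0,0,0,0],[0,-0.7,0,0,0,0],[0,-0.7,0,0,0,0],[0,0,0,0,0,0]]])

```text
clock: 23.38
eef_pos: [538.9, 355.0, 173.1]
tool_rot: [-1.571, 0.0, 1.541]
force: [0.7, 0.7, -1.6]
width: 44.3
```

```bash
python3 - <<'E'
from h import *
snap("wrist","wrist8");snap("side","side8")
rows([*dr(2,78),150],tf(DY,20))
rows([*dr(2,4),150],tf(DY,20))
E
```

```text
n 15 row [-0.898, 0.049, 0.074, 0.262, -0.08, 0.011] from [536.9 353.1 168.5] F [ 0.4 -0.1 -1. ] t 23.5 to [ 499.1 -186.7  150. ]
n 17 row [-0.901, 0.043, 0.059, 0.231, -0.071, 0.01] from [536.9 353.1 168.5] F [ 0.4 -0.1 -1. ] t 23.5 to [ 504.7 -260.5  150. ]
```

View pics/wrist8.png

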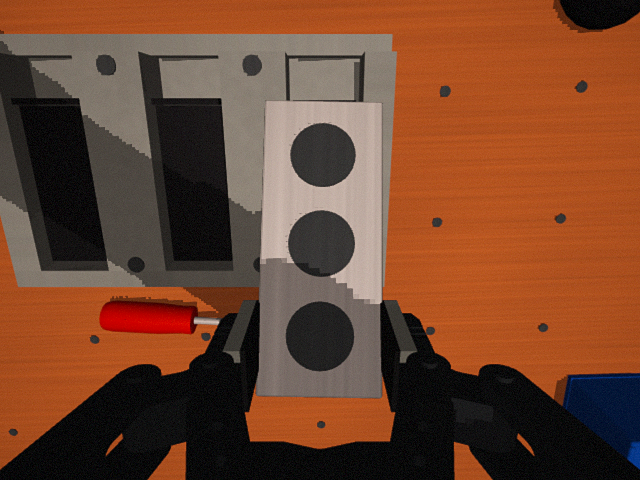

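>>> apply_moves(commands=[[[-0.5,0.02,0.06,0.1,-0.07,0],[-0.9,0.04,0.06,0.23,-0.07,0.01],[-0.9,0.04,0.06,0.23,-0.07,0.01],[-0.9,0.04,0.06,0.23,-0.07,0.01],[-0.9,0.04,0.06,0.23,-0.07,0.01],[-0.9,0.04,0.06,0.23,-0.07,0.01],[-0.9,0.04,0.06,0.23,-0.07,0.01],[-0.9,0.04,0.06,0.23,-0.07,0.01]]])

```text
clock: 24.15
eef_pos: [506.0, 80.7, 151.4]
tool_rot: [-1.395, 0.001, 1.613]
force: [1.5, 0.5, -2.4]
width: 43.9
```

>>> apply_moves(commands=[[[-0.9,0.04,0.06,0.23,-0.07,0.01],[-0.9,0.04,0.06,0.23,-0.07,0.01],[-0.9,0.04,0.06,0.23,-0.07,0.01],[-0.9,0.04,0.06,0.23,-0.07,0.01],[-0.9,0.04,0.06,0.23,-0.07,0.01],[-0.9,0.04,0.06,0.23,-0.07,0.01],[-0.6,0.04,0.06,0.23,-0.07,0.01],[0,0,0,0,0,0]]])

```text
clock: 24.82
eef_pos: [489.4, -184.0, 135.6]
tool_rot: [-1.226, -0.0, 1.646]
force: [0.4, -0.6, -1.3]
width: 44.4
```

```bash
python3 - <<'E'
from h import *
s=readout.read_state();print(s["width"])
rows([*dr(2,5),110],tf(DY,20))
E
```

```text
44.37567912894751
n 3 row [-0.637, 0.174, -0.147, 0.017, -0.0, 0.001] from [ 489.4 -184.   135.6] F [ 0.4 -0.6 -1.3] t 24.8 to [ 504.6 -259.5  110. ]
```

>>> apply_moves(commands=[[[-0.64,0.17,-0.15,0,0,0],[-0.64,0.17,-0.15,0,0,0],[-0.64,0.17,-0.15,0,0,0],[0,0,0,0,0,0]]])

```text
clock: 25.15
eef_pos: [502.0, -262.5, 104.9]
tool_rot: [-1.219, -0.004, 1.645]
force: [-0.6, -1.5, -1.7]
width: 44.4
```

```bash
python3 - <<'E'
from h import *
rows([*dr(2,5),45],tf(DY,20),4)
E
```

```text
n 4 row [0.017, 0.346, -0.145, -0.007, -0.0, 0.011] from [ 502.  -262.5  104.9] F [-0.6 -1.5 -1.7] t 25.1 to [ 504.6 -259.5   45. ]
```

>>> apply_moves(commands=[[[0.05,0.35,-0.15,0,0,0],[0.02,0.35,-0.15,0,0,0],[0,0.35,-0.14,0,0,0],[0,0.35,-0.14,0,0,0],[0,0,0,0,0,0]]])

```text
clock: 25.57
eef_pos: [500.6, -257.4, 36.4]
tool_rot: [-1.213, -0.008, 1.642]
force: [-0.2, 0.5, -2.4]
width: 44.5
```

```bash
python3 - <<'E'
from h import *
rows([*dr(2,5),22],tf(DY,20),3)
E
```

```text
n 3 row [-0.02, 0.101, -0.072, -0.035, -0.005, 0.034] from [ 500.6 -257.4   36.4] F [-0.2  0.5 -2.4] t 25.6 to [ 504.6 -259.5   22. ]
```

>>> apply_moves(commands=[[[0,0.12,-0.05,0,0,0],[0,0.1,-0.04,0,0,0],[0,0.06,-0.02,0,0,0]]])

```text
clock: 25.82
eef_pos: [500.1, -255.0, 22.7]
tool_rot: [-1.21, -0.01, 1.644]
force: [0.5, -1.5, -1.5]
width: 44.0
```

>>> apply_moves(commands=[[[0,0.06,-0.02,0,0,0]]])

```text
clock: 25.9
eef_pos: [500.2, -254.7, 20.2]
tool_rot: [-1.211, -0.01, 1.645]
force: [0.6, -0.6, -1.4]
width: 44.6
```

>>> apply_moves(commands=[[[0,0.06,-0.02,0,0,0]]])

```text
clock: 25.98
eef_pos: [500.3, -254.7, 17.9]
tool_rot: [-1.211, -0.01, 1.645]
force: [0.6, -0.2, 0.3]
width: 44.2
```

>>> apply_moves(commands=[[[0,0.05,-0.02,0,0,0]]])

```text
clock: 26.07
eef_pos: [500.4, -254.7, 16.6]
tool_rot: [-1.211, -0.009, 1.645]
force: [-0.3, 1.9, 14.6]
width: 44.3
```

Contact. Release and retreat.

>>> apply_moves(commands=[[[0,-0.03,0,0,0,0],[0,0,0,0,0,0],[0,0,0,0,0,0],[0,-0.3,0,0,0,0],[0,-0.7,0,0,0,0],[0,-0.8,0,0,0,0],[0,-0.8,0,0,0,0],[0,-0.6,0.3,-0.5,0,0]]], claw=57)

```text
clock: 26.73
eef_pos: [535.3, -251.5, 144.3]
tool_rot: [-1.247, -0.014, 1.646]
force: [1.4, 0.4, -0.1]
width: 57.0
```

>>> apply_moves(commands=[[[0,-0.3,0.2,-0.7,0,0],[0.3,-0.2,0,-0.7,0,0],[0.8,0,0,-0.7,0,0],[0.9,0,0,-0.7,0.1,0],[0.9,0,0,-0.7,0.1,0],[0.9,0,0,-0.3,0.1,0],[0.9,0,0,0,0.1,0],[0.9,0,0,0,0.1,0]]])

```text
clock: 27.4
eef_pos: [527.8, -35.6, 184.2]
tool_rot: [-1.621, 0.003, 1.58]
force: [1.0, 0.2, -0.0]
width: 56.6
```

```bash
python3 - <<'E'
from h import *
snap("scene","scene9")
im=cv2.imread("pics/scene9.png");cv2.imwrite("pics/c9.png",cv2.resize(im[130:390,180:440],None,fx=2.3,fy=2.3,interpolation=cv2.INTER_CUBIC))
rows([*pk(0,43),150],tf(SY))
E
```

```text
n 11 row [0.864, 0.083, -0.062, 0.053, 0.053, 0.005] from [528.  -24.9 184.8] F [-1.2  6.4  1.3] t 27.4 to [557.2 355.1 150. ]
```

View pics/c9.png

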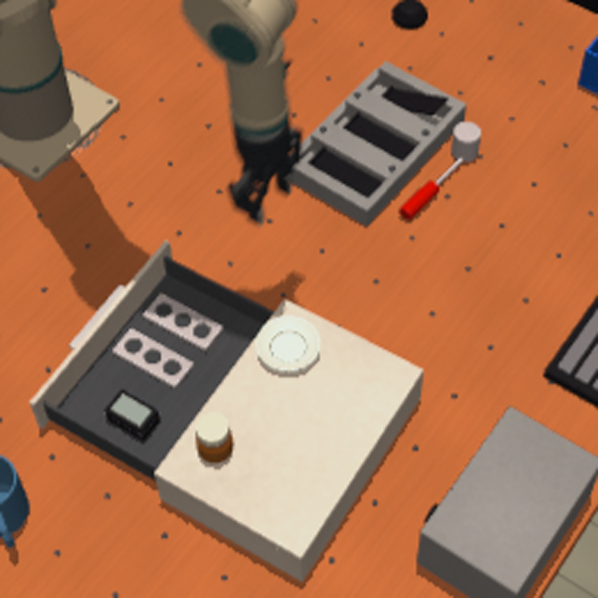

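>>> apply_moves(commands=[[[0.86,0.08,-0.06,0.05,0.05,0],[0.86,0.08,-0.06,0.05,0.05,0],[0.86,0.08,-0.06,0.05,0.05,0],[0.86,0.08,-0.06,0.05,0.05,0],[0.86,0.08,-0.06,0.05,0.05,0],[0.86,0.08,-0.06,0.05,0.05,0],[0.86,0.08,-0.06,0.05,0.05,0],[0.86,0.08,-0.06,0.05,0.05,0]]], claw=0)

```text
clock: 28.12
eef_pos: [550.5, 252.5, 168.6]
tool_rot: [-1.596, 0.0, 1.55]
force: [0.7, -0.0, 0.4]
width: 0.0
```

>>> apply_moves(commands=[[[0.8,0.1,-0.06,0.05,0.05,0],[0.5,0.1,-0.06,0.05,0.05,0],[0.2,0.1,0,0,0,0],[0,0,0,0,0,0]]])

```text
clock: 28.45
eef_pos: [555.9, 327.5, 159.5]
tool_rot: [-1.59, -0.009, 1.553]
force: [-0.3, 0.2, 0.6]
width: 0.1
```

```bash
python3 - <<'E'
from h import *
rows([*pk(0,41),75],tf(SY),3)
E
```

```text
n 3 row [0.226, 0.706, 0.02, 0.072, 0.048, 0.036] from [555.9 327.5 159.5] F [-0.3  0.2  0.6] t 28.4 to [555.2 355.1  75. ]
```

>>> apply_moves(commands=[[[0.3,0.5,0,0.07,0.05,0.04],[0.3,0.6,0.02,0.07,0.05,0.04],[0.1,0.6,0.02,0.07,0.05,0.04],[0,0.2,0,0,0,0],[0,0,0,0,0,0]]])

```text
clock: 28.87
eef_pos: [559.7, 348.5, 85.4]
tool_rot: [-1.576, 0.005, 1.534]
force: [-0.4, -0.3, 1.4]
width: -0.1
```

```bash
python3 - <<'E'
from h import *
rows([*pk(0,41),31],tf(SY),6)
E
```

```text
n 6 row [0.028, 0.227, 0.02, 0.01, -0.012, -0.01] from [559.7 348.5  85.4] F [-0.4 -0.3  1.4] t 28.9 to [555.2 355.1  31. ]
```

>>> apply_moves(commands=[[[0.2,0.2,0.1,0.05,-0.05,-0.05],[0,0.23,0.03,0,0,0],[0,0.2,0.02,0,0,0],[0,0.2,0.02,0,0,0],[0,0.15,0.02,0,0,0],[0,0.15,0.02,0,0,0]]])

```text
clock: 29.37
eef_pos: [557.2, 353.6, 43.1]
tool_rot: [-1.582, -0.003, 1.533]
force: [0.6, 0.4, 2.0]
width: 0.1
```

```bash
python3 - <<'E'
from h import *
rows([*pk(0,41),30],tf(SY),1)
E
```

```text
n 1 row [0.036, 0.328, 0.053, 0.126, -0.085, 0.029] from [557.2 353.6  43.1] F [0.6 0.4 2. ] t 29.4 to [555.2 355.1  30. ]
```

>>> apply_moves(commands=[[[0.03,0.15,0.05,0.1,0,0],[0,0.1,0,0,0,0],[0,0.08,0,0,0,0]]])

```text
clock: 29.62
eef_pos: [555.6, 354.8, 29.0]
tool_rot: [-1.573, -0.002, 1.533]
force: [-3.4, -2.3, 25.0]
width: -0.2
```

>>> apply_moves(commands=[[[0,0.06,0,0,0,0],[0,0.04,0,0,0,0]]])

```text
clock: 29.78
eef_pos: [555.6, 354.9, 29.5]
tool_rot: [-1.573, -0.001, 1.533]
force: [-3.0, -4.0, 15.2]
width: 0.0
```

>>> apply_moves(commands=[[[0,-0.3,0,0,0,0],[0,-0.7,0,0,0,0],[0,-0.9,0,0,0,0],[0,-0.9,0,0,0,0],[-0.5,-0.5,0,0,0,0],[-0.9,0,0.2,0,0,0],[-0.9,0,0.2,0,-0.1,0],[-0.9,0,0.2,0,-0.1,0]]])

```text
clock: 30.45
eef_pos: [523.8, 237.3, 168.1]
tool_rot: [-1.573, -0.011, 1.567]
force: [0.5, -0.4, 0.5]
width: -0.2
```

```bash
python3 - <<'E'
from h import *
f=lambda p:np.float64(p)/2.3+[180,130]
for n,p,z in(("jartop",[214,425],138),("jarbase",[214,453],78),("dish",[289,346],90),("boxlid",[132,411],46),("c0",[153,357],26),("c1",[182,321],26),("panelL",[166,245],74),("panelR",[38,405],74)):
    w=back("scene9",f(p),z)[0][:2]; d=w-DO; c,s=np.cos(DY),np.sin(DY); print(n,w.round(0),"cab",np.round([c*d[0]+s*d[1],-s*d[0]+c*d[1]],0))
rows([*dr(-40,0),165],tf(DY))
print(readout.read_state()["qpos"].round(2))
E
```

```text
jartop [ 657. -338.] cab [148. -84.]
jarbase [ 659. -347.] cab [149. -94.]
dish [ 647. -163.] cab [151.  90.]
boxlid [ 516. -350.] cab [  6. -86.]
c0 [ 475. -259.] cab [-28.   8.]
c1 [ 470. -188.] cab [-27.  79.]
panelL [ 391. -120.] cab [-101.  153.]
panelR [ 419. -426.] cab [ -96. -155.]
n 14 row [-0.898, 0.0, 0.138, 0.002, -0.065, 0.009] from [523.8 237.3 168.1] F [ 0.5 -0.4  0.5] t 30.4 to [ 463.1 -267.6  165. ]
[-0.28  0.61 -0.29  1.8   0.22  0.76  0.88]
```

>>> apply_moves(commands=[[[-0.9,0,0.14,0,-0.07,0.01],[-0.9,0,0.14,0,-0.07,0.01],[-0.9,0,0.14,0,-0.07,0.01],[-0.9,0,0.14,0,-0.07,0.01],[-0.9,0,0.14,0,-0.07,0.01],[-0.9,0,0.14,0,-0.07,0.01],[-0.9,0,0.14,0,-0.07,0.01],[-0.9,0,0.14,0,-0.07,0.01]]])

```text
clock: 31.12
eef_pos: [478.2, -61.6, 167.5]
tool_rot: [-1.572, -0.005, 1.626]
force: [1.1, -0.2, -0.2]
width: 0.0
```

>>> apply_moves(commands=[[[-0.9,0,0.3,0,-0.07,0.01],[-0.9,0,0.3,0,-0.07,0.01],[-0.9,0,0.3,0,-0.07,0.01],[-0.7,0,0.5,0,-0.07,0.01],[-0.3,0,0.7,0,0,0],[0,0,0,0,0,0]]])

```text
clock: 31.62
eef_pos: [397.9, -230.1, 166.8]
tool_rot: [-1.571, 0.001, 1.641]
force: [-1.4, 0.6, -0.8]
width: 0.4
```

```bash
python3 - <<'E'
from h import *
rows([*dr(-150,3),140],tf(DY))
print(readout.read_state()["qpos"].round(2))
E
```

```text
n 2 row [-0.495, 0.335, 0.595, 0.002, -0.034, -0.006] from [ 397.9 -230.1  166.8] F [-1.4  0.6 -0.8] t 31.6 to [ 353.2 -273.   140. ]
[ 0.71  0.48 -0.35  2.09  0.28  0.61  1.81]
```

>>> apply_moves(commands=[[[-0.5,0,0.6,0,-0.03,0],[-0.5,0,0.6,0,-0.03,0],[0,0.4,0,0,0,0],[0,0.6,0,0,0,0],[0,0.6,0,0,0,0],[0,0.4,0,0,0,0],[0,0,0,0,0,0]]])

```text
clock: 32.2
eef_pos: [350.2, -277.9, 86.2]
tool_rot: [-1.575, 0.004, 1.638]
force: [-0.7, 0.4, 0.5]
width: 0.0
```

```bash
python3 - <<'E'
from h import *
rows([*dr(-123,3),42],tf(DY),3)
print(readout.read_state()["qpos"].round(2))
E
```

```text
n 3 row [0.042, 0.369, -0.252, 0.016, -0.034, -0.015] from [ 350.2 -277.9   86.2] F [-0.7  0.4  0.5] t 32.2 to [ 380.1 -270.9   42. ]
[ 0.78  0.61 -0.24  2.19  0.39  0.37  1.85]
```

>>> apply_moves(commands=[[[0.1,0.35,0,0,-0.03,0],[0,0.35,0,0,0,0],[0,0.35,0,0,0,0],[0,0,-0.15,0,0,0],[0,0,-0.2,0,0,0],[0,0,0,0,0,0]]])

```text
clock: 32.7
eef_pos: [368.1, -271.6, 46.2]
tool_rot: [-1.577, 0.004, 1.643]
force: [0.1, 0.5, 0.6]
width: 0.4
```

```bash
python3 - <<'E'
from h import *
rows([*dr(-122,3),42],tf(DY),1)
E
```

```text
n 1 row [-0.004, 0.108, -0.324, 0.072, -0.042, -0.05] from [ 368.1 -271.6   46.2] F [0.1 0.5 0.6] t 32.7 to [ 381.1 -270.8   42. ]
```

>>> apply_moves(commands=[[[0,0.05,-0.15,0,0,0],[0,0.03,-0.15,0,0,0],[0,0,-0.15,0,0,0],[0,0,-0.2,0,0,0],[0,0,-0.2,0,0,0],[0,0,-0.2,0,0,0],[0,0,-0.2,0,0,0],[0,0,-0.2,0,0,0]]])

```text
clock: 33.37
eef_pos: [427.7, -267.7, 45.6]
tool_rot: [-1.571, 0.005, 1.64]
force: [-1.5, -0.5, -1.2]
width: 0.4
```

```bash
python3 - <<'E'
from h import *
rows([*dr(66,3),42],tf(DY))
E
```

```text
n 4 row [0.006, 0.023, -0.883, 0.0, -0.019, -0.013] from [ 427.7 -267.7   45.6] F [-1.5 -0.5 -1.2] t 33.4 to [ 568.6 -256.6   42. ]
```

>>> apply_moves(commands=[[[0,0.02,-0.2,0,0,0],[0,0,-0.22,0,0,0],[0,0,-0.22,0,0,0],[0,0,-0.22,0,0,0],[0,0,-0.22,0,0,0],[0,0,-0.22,0,0,0],[0,0,-0.22,0,0,0],[0,0,-0.22,0,0,0]]])

```text
clock: 34.03
eef_pos: [505.1, -262.1, 44.9]
tool_rot: [-1.571, 0.005, 1.64]
force: [-2.5, -0.7, -0.3]
width: -0.3
```

```bash
python3 - <<'E'
from h import *
rows([*dr(60,3),42],tf(DY),8)
E
```

```text
n 8 row [0.003, 0.009, -0.18, 0.001, -0.009, -0.007] from [ 505.1 -262.1   44.9] F [-2.5 -0.7 -0.3] t 34.0 to [ 562.6 -257.1   42. ]
```

>>> apply_moves(commands=[[[0,0.02,-0.2,0,0,0],[0,0,-0.2,0,0,0],[0,0,-0.18,0,0,0],[0,0,-0.15,0,0,0],[0,0,-0.15,0,0,0],[0,0,-0.12,0,0,0],[0,0,-0.1,0,0,0],[0,0,-0.1,0,0,0]]])

```text
clock: 34.7
eef_pos: [560.3, -258.0, 44.2]
tool_rot: [-1.574, 0.005, 1.641]
force: [-1.3, 0.3, 0.9]
width: -0.2
```

```bash
python3 - <<'E'
from h import *
rows([*dr(81,3),42],tf(DY),1)
E
```

```text
n 1 row [0.023, 0.055, -0.584, 0.032, -0.062, -0.056] from [ 560.3 -258.    44.2] F [-1.3  0.3  0.9] t 34.7 to [ 583.5 -255.5   42. ]
```

>>> apply_moves(commands=[[[0,0,-0.08,0,0,0],[0,0,-0.08,0,0,0],[0,0,-0.08,0,0,0],[0,0,-0.06,0,0,0]]])

```text
clock: 35.03
eef_pos: [567.2, -257.5, 44.0]
tool_rot: [-1.561, 0.004, 1.64]
force: [-5.3, -0.3, 4.5]
width: 0.2
```

>>> apply_moves(commands=[[[0,0,-0.06,0,0,0],[0,0,-0.06,0,0,0],[0,0,-0.06,0,0,0]]])

```text
clock: 35.28
eef_pos: [567.1, -257.4, 43.8]
tool_rot: [-1.546, 0.002, 1.638]
force: [-7.6, 0.4, 5.5]
width: 0.1
```

>>> apply_moves(commands=[[[0,0,-0.12,-0.2,0,0],[0,0,-0.12,-0.1,0,0],[0,0,-0.12,-0.1,0,0]]])

```text
clock: 35.53
eef_pos: [572.3, -257.1, 43.3]
tool_rot: [-1.562, 0.0, 1.636]
force: [-5.2, 0.2, 3.6]
width: 0.0
```

>>> apply_moves(commands=[[[0,0,-0.1,-0.1,0,0],[0,0,-0.1,-0.1,0,0]]])

```text
clock: 35.7
eef_pos: [580.0, -256.5, 43.3]
tool_rot: [-1.58, 0.0, 1.635]
force: [0.9, 0.6, 0.1]
width: -0.6
```

>>> apply_moves(commands=[[[0,0,-0.06,0.05,0,0],[0,0,-0.06,0,0,0]]])

```text
clock: 35.87
eef_pos: [580.8, -256.5, 43.2]
tool_rot: [-1.566, -0.001, 1.634]
force: [-8.8, -0.4, 6.8]
width: -0.1
```

>>> apply_moves(commands=[[[0,0,-0.06,0,0,0],[0,0,-0.06,0,0,0]]])

```text
clock: 36.03
eef_pos: [580.4, -256.5, 42.9]
tool_rot: [-1.555, -0.002, 1.633]
force: [-8.1, 0.2, 6.1]
width: 0.2
```

>>> apply_moves(commands=[[[0,0,-0.13,-0.15,0,0],[0,0,-0.13,-0.1,0,0],[0,0,-0.13,-0.1,0,0]]])

```text
clock: 36.28
eef_pos: [580.4, -256.5, 41.6]
tool_rot: [-1.552, -0.004, 1.63]
force: [-13.0, 0.4, 8.7]
width: -0.0
```

>>> apply_moves(commands=[[[0,0,0.3,0,0,0],[0,0,0.7,0,0,0],[0,-0.2,0.9,0,0,0],[0,-0.4,0.8,0,0,0],[0,-0.8,0,0,0,0],[0,-0.9,0,0,0,0],[0,-0.9,0,0,0,0],[0,0,0,0,0,0]]])

```text
clock: 36.95
eef_pos: [476.4, -261.3, 174.5]
tool_rot: [-1.561, -0.007, 1.634]
force: [1.0, 0.8, 0.3]
width: -0.1
```

```bash
python3 - <<'E'
from h import *
s=readout.read_state();print(s["eef_pos"],s["clock"])
snap("scene","sceneA");snap("side","sideA")
a=cv2.resize(cv2.imread("pics/sceneA.png")[140:390,180:440],None,fx=1.5,fy=1.5);b=cv2.resize(cv2.imread("pics/sideA.png")[150:350,220:420],(410,410))
c=np.zeros((410,800,3),np.uint8);c[:375,:390]=a;c[:,390:]=b;cv2.imwrite("pics/cA.png",c)
f=lambda p:proj("sceneA",p)
for d in(0,6): # predicted panel top corners if d mm short of home
    print(d,f([[*dr(92-d,159),74],[*dr(92-d,-159),74],[*dr(100,159),78],[*dr(100,-159),78]]).round(1).tolist())
E
```

```text
[ 476.35731047 -261.28222697  174.45649713] 36.95
0 [[301.6, 259.7], [245.1, 335.5], [303.7, 260.1], [247.2, 336.2]]
6 [[300.1, 258.9], [243.5, 334.6], [303.7, 260.1], [247.2, 336.2]]
```

View pics/cA.png

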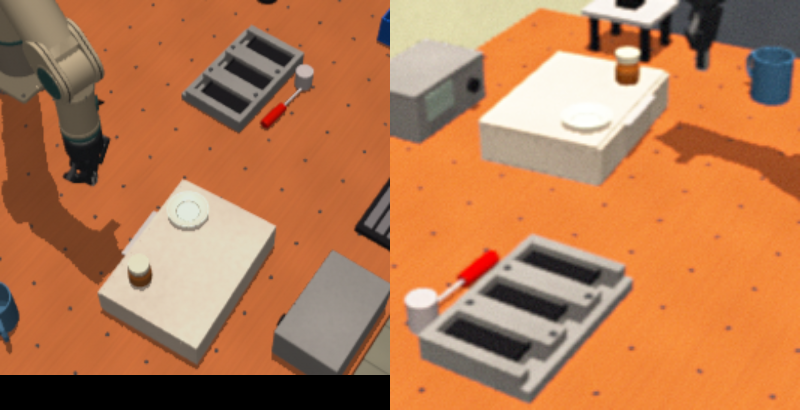

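```bash
python3 -c "
from h import *
print(finish_job())"
```

```text
the job is handed in; nothing more can be done
None
```

I put the kit away and handed the job in at about 37 s on the robot's clock. No verdict was reported.

**What I did:**
- I found two carriers, in pockets 0 and 1, and one tip box. Pocket 2 was empty from the start.
- Each carrier was tipped to its stop, lifted out by its raised end and laid flat in the drawer. The tip box went in between the two carriers.
- Both emptied cradles were pressed back down. The fingers met a firm stop at about z = 29 mm, with 15 to 25 N.
- The drawer was then pushed slowly shut. It resisted at the detent about 14 mm short of home, then the force dropped to zero as it ran through.

**Last checks:**
- After the detent, the drawer did not move under a further 13 N push. It stopped about 3 mm short of the home position I had calculated from the camera measurements, which is within my measuring error.
- The last pictures show the drawer front against the cabinet, all three cradles level and empty, and the jar, dish, screwdriver, objective and mug where they were. The mouse was hardly in view there.
- The gripper was clear of everything when I handed in.
- The pictures are too coarse to rule out a few millimetres of gap at the drawer, so "fully home" rests on the force and position readings. I could not see inside after closing; my last look, before closing, showed everything lying flat.

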